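Hold a glaze sample flush on the sloped reader

TASK

Read a glaze sample: lift the loose aluminium dust cover off the two pins of the sample stand, lay it flat on the bench and let go of it. Then take the sample by its orange grip and, tilted to match the reader's sloped white stage, hold its tile flush and centred over the dark round port, pressing the spring-loaded stage gently in to half its travel or more. Finish while still holding the sample pressed there; do not shift the reader's tilt or disturb the timer, the small white block or the other things on the bench.

Things in the scene. Friction and masses are not known exactly. Their poses are not given: they have to be found in the camera images.
- stand: Sample stand, fixed to the bench: a light wood base board 90 (x) x 156 (y) x 10 mm; origin at the centre of its underside. Two aluminium posts 16 mm thick stand at y = +62 and -62 mm, with shoulders 70 mm above the bench, and on each a pin 8 mm thick and 12 mm high (top 82 mm above the bench). It may stand on the left or the right, swapped with the reader, and turned by up to about 17 degrees.
- cover: Loose flat aluminium dust cover, 80 (x) x 152 (y) x 5 mm, 0.13 kg; origin at the centre of its underside. At the start it lies on the shoulders of the posts (underside 70 mm above the bench), the pins standing in its two 15 mm holes at y = +62 and -62 mm, above the sample.
- cover_handle (a point): Centre of the cover's black bar handle, 14 (x, the way to grip it) x 40 (y) x 28 (z) mm, 19 mm above the cover's underside; axes as the cover's.
- sample_grip (a point): Centre of the sample's upright orange grip bar, 14 (x, the way to grip it) x 36 (y) x 34 (z) mm. The bar stands on a grey holder plate 46 (x) x 70 (y) x 6 mm, whose top is 13 mm above the sample's underside; a glaze tile 38 (x) x 62 (y) x 7 mm is fixed under the plate, face down. This point is 30 mm above the tile's face. The whole weighs about 0.1 kg and at the start rests on the stand's base board between the posts, under the cover.
- sample_face (a point): Centre of the sample's flat underside, the tile's face; axes as the sample's, z pointing from the face toward the grip.
- reader: Glaze reader, fixed to the bench: a grey base 150 (x) x 130 (y) x 34 mm with two cheeks up to 100 mm high, 134 mm apart over their outsides (154 mm over the black knobs); between them a black head 104 x 112 x 24 mm that tilts about the reader's y axis, 84 mm above the bench. Origin at the centre of the base's underside; turned by up to about 17 degrees. -x is the front, on the robot's side.
- port (a point): Centre of the dark round port (30 mm across) on the outer face of the white stage plate (92 x 92 x 8 mm) that stands above the head. z is normal to the stage face and points outward, leaning toward the front (-x) of the reader by the tilt of the head; y runs level along the face, x up the slope. It lies 30 mm from the head's hinge line along that normal, so 109 to 113 mm above the bench.
- head (a joint): Tilt of the reader's head and stage from level, rad; different each time, 0.25 to 0.6, positive leans the face toward the robot. A stiff friction hinge, which stays where it is under a push of 25 N.
- stage_plate (a joint): How far the spring stage is pressed in along its normal, m: 0 free, 0.008 at the stop. It begins to move at 2.4 N and needs about 5.6 N at half travel, 8.8 N at the stop.
- head_edge (a point): Middle of the upper rear edge of the black head, 50 mm from the hinge: shows the head's tilt.
- sprig_block: Bystander: small white plaster block 40 x 50 x 26 mm; origin at the centre of its underside.
- timer: Bystander: cream timer with a black dial, 41 x 64 x 65 mm; origin at the centre of its underside.
There are look-alikes about, which are no part of the job. There is more than one size of the cover; the job needs the larger.

How it is judged (in metres and radians):
On the way, in this order (a step that is already met when the one before it is completed fails the run):
1. the cover is lifted clear of the pins (height (world z) of cover above 0.084 m), for 0.1 s.
2. the cover lies flat on the bench, let go (height (world z) of cover below 0.006 m and angle between cover's own z axis and vertical below 0.06 rad and contact force between the fingers and cover below 0.1 N and linear speed of cover below 0.03 m/s), for 0.2 s.
3. the sample is lifted from the stand (height (world z) of sample_face above 0.04 m and contact force between the fingers and sample above 1 N), for 0.2 s.
At the end, for the whole second after the job is handed in: Sample gripped and at rest, tile face parallel to the stage within 0.05 rad, its centre within 10 mm of the port centre; stage pressed in over 3.5 mm (of 8) by the sample, over 3 N, fingers not on the reader (1 N); cover flat on the bench within 0.06 rad, untouched (angle between the z axis of sample_face and the z axis of port, either way round below 0.05 rad and z of sample_grip in the frame of port above 0.02 m and z of sample_face in the frame of port below 0.003 m and distance between sample_face and port below 0.01 m and value of joint stage_plate above 0.0035 m and contact force between sample and stage_plate above 3 N and contact force between the fingers and sample above 1 N and contact force between the fingers and reader below 1 N and linear speed of sample below 0.02 m/s and height (world z) of cover below 0.006 m and angle between cover's own z axis and vertical below 0.06 rad and contact force between the arm and cover below 0.1 N); the arm keeps its last pose, push and grip.
It fails at once if the reader is pushed with more than 40 N (contact force between reader and anything else above 40 N).
It fails at once if the reader's tilt is shifted (distance of head_edge from where it was at the start of the episode above 0.005 m).
It fails at once if the white block or the timer is shifted by more than 3 cm (distance of any of sprig_block, timer from where it was at the start of the episode above 0.03 m).
It also fails if it takes over 53 s, if anything falls off the work surface, if the arm or the gripper's body presses on something with over 40 N, if the wrist force passes 120 N, or if a joint passes its speed limit or range.

ROBOT

A 6-joint arm with a two-finger parallel gripper is mounted at the origin on a cart in front of the work surface, level with it; the furniture and walls round the work are solid. World frame = base frame: x ahead of the robot, y to its left, z up, the work surface at z = 0. Lengths are in mm, angles in degrees, forces in N, time in s.
With the tool pointing down it reaches from about 350 to 850 mm from the base axis. Payload 8.1 kg.
Tool frame: the origin (TCP) lies between the finger pads; the fingertips stand 22 mm ahead of it and the grasp point (between the pads) lies 3 mm ahead of it; z points along the fingers, y is the direction in which the jaws open and shut (so a half turn about z gives the same grasp; the last joint's range is limited). The gripper opens to 85 mm and grips with 20 to 120 N. Pads are 22 mm wide; open, the fingers measure 114 mm over their backs; the gripper's body (76 mm by 85 mm) begins 54 mm behind the grasp point. The pads swing forward as they close: fully open they stand 13 mm farther back than shut.
Start: joints at [63.747, 7.471, 85.268, -0, 87.261, -4.893], TCP at [218.514, 558.8, 253.292] pointing down, gripper open.
Joint ranges: [-169.43, 169.43], [-51.17, 129.36], [1.28, 143.12], [-76.62, 256.62], [0, 156.53], [-152.29, 152.29]. Speed limits (degrees/s): [136.94, 136.94, 159.86, 180, 180, 180].

INTERFACE

Orientations are given as [roll, pitch, yaw] about the fixed x, y, z axes, in that order (R = Rz(yaw) Ry(pitch) Rx(roll)).
In Python, from bench import r gives the robot as it stands.
- The arm moves only by the tool drive_tool, never from a script. Its argument "moves" is a list of rows, each a list of 2 entries, a list of its own where there are three numbers: the shift along the world's x, y, z in mm, then the turn about the world's z in degrees. A call has exactly 8 rows; each row is the pose to reach, as a shift and turn from the pose commanded when the call began; what a row does not reach only later rows make up. A row lasts 1/12 s, in which the tool goes at most 41.7 mm and 7.16 degrees, less where a joint would pass 70% of its speed; a pose out of reach is approached as far as the arm can. A call with a gripper value outside its range is refused whole. "fingers" is the finger opening in mm, from 0 to 85.4, set as the call begins (left out, the last holds). The fingers move at their own pace and stop on an object; "squeeze" is the grip in N (left out, the last holds). Time passes only in rows, so rows that repeat a pose let the fingers close, or fill a call up. It gives the time, the measured TCP pose, the force and the opening at its end, in the units of the state.
- r.sense(): the state, without advancing time (a new reading comes with each control period).
- r.snapshot(name): name is "scene" or "top"; returns a dict with "pixels" (400x640x3 uint8, red, green, blue), "camera_matrix" (3x3 intrinsics, pixels), "k1" (the pictures are not rectified: a ray, as slopes to the right and down, at radius r is drawn at 1 + k1 r^2 times it, then the intrinsics apply), "xyz" and "orientation" of the camera in the world. Camera axes: x right, y down, z forward; pixel columns grow to the right and rows downward; lengths in mm; the calibration is good to about 2 mm. A picture is of the moment at which its call begins. There is no depth.
- r.hand_in(): hands the job in, once; it reports no verdict.
The state is a dict: "time": time; "joint_pos": joint angles; "qd": joint speeds; "joint_efforts": joint torques, N m; "tool_pos": TCP position; "tcp_rot": TCP orientation; "ft_force": force on the tool from outside, world axes, zero at the start; "wrist_torque": the same for the moment, N m; "finger_gap": finger opening in mm.
Only numpy, scipy, OpenCV 4.12 (cv2) and the standard library are available. Lean on these libraries where they do the work, as an engineer would, in place of code of your own. Each camera call takes 0.05 s, during which the arm holds its last target.

## Working session

There is one attempt and no reset: what is moved stays moved. The work goes in short steps, Python scripts to look and compute and a tool call to move; the robot and the scene stay as the last step left them, time stands still between calls to the robot, and variables do not carry over. Pictures are saved under pics/ and viewed, and the job is handed in when it is done.

Besides the shell and the picture viewer there is one more tool, called after "Request:" as name(argument=value, ...) on one line, values as JSON. drive_tool: Moves the arm, as the interface text tells. Its arguments: {"type":"object","properties":{"moves":{"type":"array","items":{"type":"array"}},"fingers":{"type":"number"},"squeeze":{"type":"number"}},"required":["moves"]}

```bash
mkdir -p pics; cat > h.py <<'E'
import numpy as np, cv2
from scipy.spatial.transform import Rotation as Rn
from bench import r
def snap(n,f):
    s=r.snapshot(n); np.save(f'pics/{f}.npy',s,allow_pickle=True)
    cv2.imwrite(f'pics/{f}.png',s['pixels'][:,:,::-1]); return s
def load(f): return np.load(f'pics/{f}.npy',allow_pickle=True).item()
def camR(s):
    o=np.array(s['orientation'],float)
    return o if o.shape==(3,3) else Rn.from_euler('xyz',o,degrees=True).as_matrix()
def proj(s,P):
    p=(np.atleast_2d(P)-np.array(s['xyz']))@camR(s); a=p[:,:2]/p[:,2:]
    a=a*(1+s['k1']*(a**2).sum(1,keepdims=True)); K=np.array(s['camera_matrix'])
    return a*[K[0,0],K[1,1]]+[K[0,2],K[1,2]]
def ray(s,uv):
    K=np.array(s['camera_matrix']); d=(np.array(uv,float)-[K[0,2],K[1,2]])/[K[0,0],K[1,1]]
    a=d.copy()
    for _ in range(20): a=d/(1+s['k1']*(a@a))
    return camR(s)@np.r_[a,1]
def onz(s,uv,z):
    d=ray(s,uv); c=np.array(s['xyz'],float); return c+d*(z-c[2])/d[2]
def tri(s1,u1,s2,u2):
    A=[];b=[]
    c1,c2=np.array(s1['xyz'],float),np.array(s2['xyz'],float);d1,d2=ray(s1,u1),ray(s2,u2)
    t=np.linalg.lstsq(np.c_[d1,-d2],c2-c1,rcond=None)[0]
    p,q=c1+t[0]*d1,c2+t[1]*d2; return (p+q)/2,np.linalg.norm(p-q)
E
python3 - <<'E'
from h import *
for n in("scene","top"):
    s=snap(n,n+'0'); print({k:v for k,v in s.items() if k!='pixels'})
print(r.sense())
E
```

```text
{'camera_matrix': array([[402.44105057,   0.        , 316.33905084],
       [  0.        , 402.44105057, 199.35612782],
       [  0.        ,   0.        ,   1.        ]]), 'k1': -0.07725954582114566, 'xyz': array([-199.87803894, -331.90738158,  535.67420232]), 'orientation': array([-115.63273287,    0.45151614,  -63.71639289])}
{'camera_matrix': array([[438.48933463,   0.        , 328.01424819],
       [  0.        , 438.48933463, 200.93869851],
       [  0.        ,   0.        ,   1.        ]]), 'k1': -0.01091379059472724, 'xyz': array([ 543.35791112,   57.54209915, 1164.28133298]), 'orientation': array([-177.18245993,    1.14242092,  -90.88467025])}
{'time': 0.1, 'joint_pos': array([ 6.37470738e+01,  7.51150953e+00,  8.53243401e+01, -7.80219466e-04,
        8.72636577e+01, -4.89267106e+00]), 'qd': array([ 0.05186476, -0.10997328, -0.08166311,  0.10511512, -0.08726226,
        0.01212334]), 'joint_efforts': array([ 2.01123134e-03, -5.70960045e+01, -5.01937795e+01, -8.87390615e-05,
        8.33817234e-03,  3.20651554e-05]), 'tool_pos': array([218.30512972, 558.36098933, 252.32926416]), 'tcp_rot': array([-1.79900789e+02, -7.71050088e-03,  1.58639776e+02]), 'ft_force': array([ 0.29550665, -0.51115063,  0.45487078]), 'wrist_torque': array([0.03652892, 0.02744451, 0.00500702]), 'finger_gap': 85.50909835477154}
```

```bash
python3 -c "
import cv2
for n in('scene0','top0'):
    print(cv2.imread(f'pics/{n}.png').shape)"
```

```text
(400, 640, 3)
(400, 640, 3)
```

View pics/scene0.png

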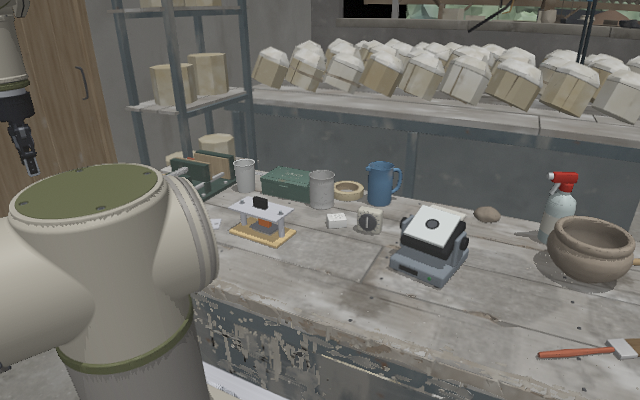

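View pics/top0.png

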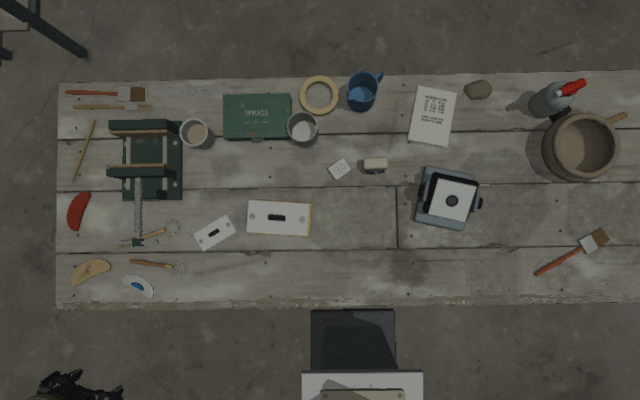

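The scene view shows the cover on the stand at about (262,210), the reader at (433,240) with its stage facing the robot, the timer at (369,220) and the white block at (337,220). In the top view there are two cover look-alikes: a small plate at (214,232) lying on the bench, and a larger plate at (279,218) on the stand. The larger one on the posts fits the description. I'll confirm it in a crop.

```bash
python3 - <<'E'
import cv2,numpy as np
t=cv2.imread('pics/top0.png');s=cv2.imread('pics/scene0.png')
a=cv2.resize(t[190:260,185:325],(790,395),interpolation=cv2.INTER_CUBIC)
cv2.imwrite('pics/c1.png',a)
cv2.imwrite('pics/c2.png',cv2.resize(t[155:240,400:500],(700,595),interpolation=cv2.INTER_CUBIC))
cv2.imwrite('pics/c3.png',cv2.resize(s[185:255,215:305],(765,595),interpolation=cv2.INTER_CUBIC))
cv2.imwrite('pics/c4.png',cv2.resize(s[195:290,380:480],(600,570),interpolation=cv2.INTER_CUBIC))
E
```

```text
(no output)
```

View pics/c1.png

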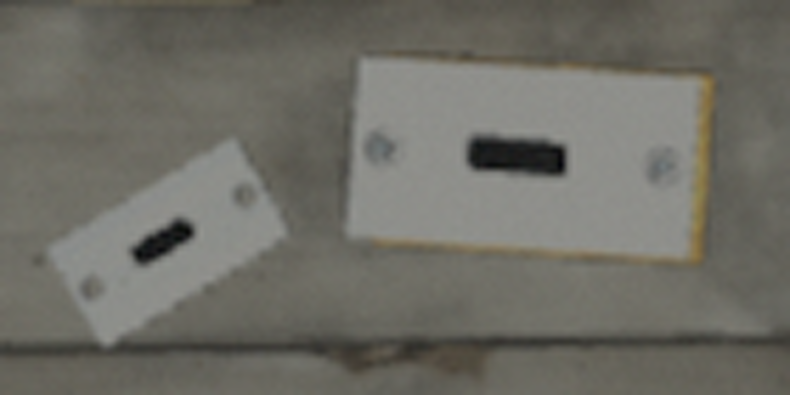

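View pics/c2.png

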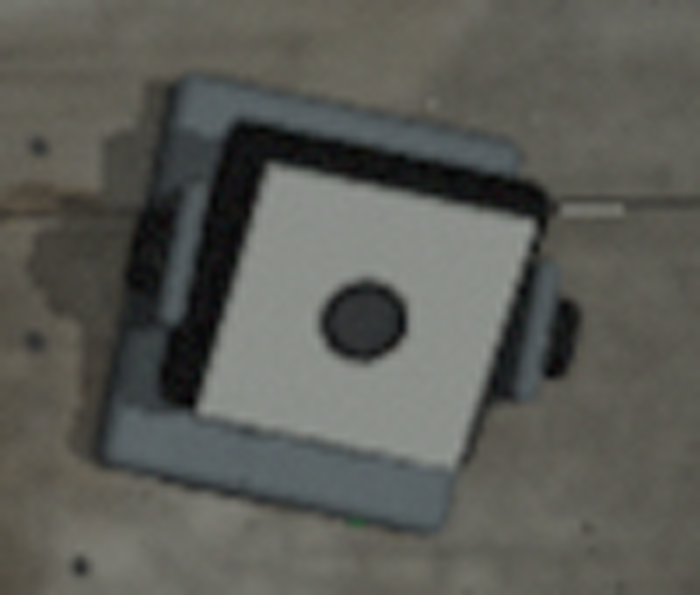

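View pics/c3.png

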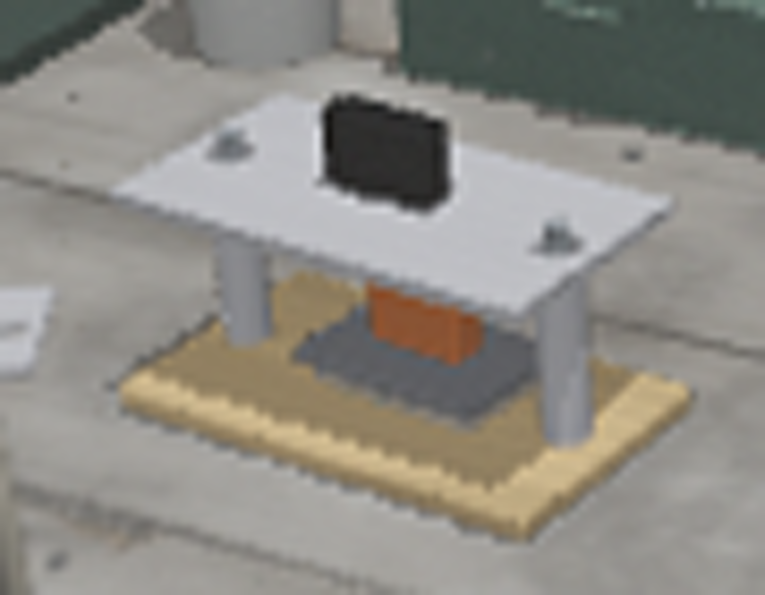

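View pics/c4.png

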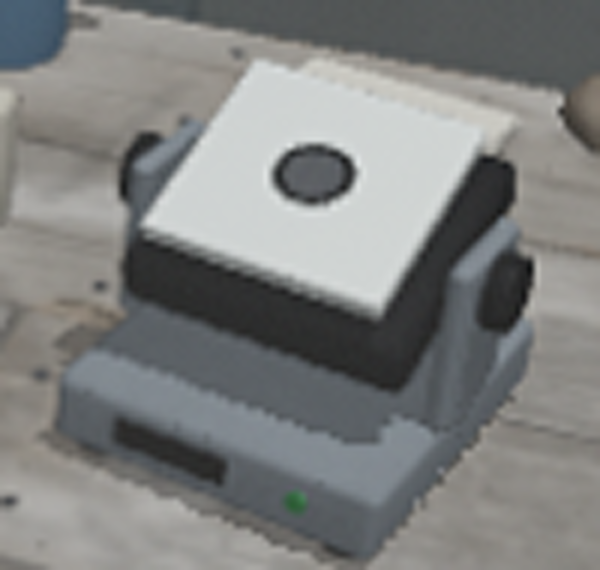

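```bash
cat > fit.py <<'E'
from h import *
from scipy.optimize import least_squares
s=load('scene0');t=load('top0')
tc2=lambda p:np.array(p)/7+[400,155]-0.43
sc4=lambda p:np.array(p)/6+[380,195]-0.42
tc1=lambda p:np.array(p)/5.643+[185,190]-0.41
sc3=lambda p:np.array(p)/8.5+[215,185]-0.44
# reader
def stage(q):
    x,y,ps,ti=q; n=np.array([-np.sin(ti)*np.cos(ps),-np.sin(ti)*np.sin(ps),np.cos(ti)])
    Y=np.array([-np.sin(ps),np.cos(ps),0]); X=np.cross(Y,n); P=np.array([x,y,84])+30*n
    return P,X,Y,n,[P+46*X+46*Y,P+46*X-46*Y,P-46*X-46*Y,P-46*X+46*Y,P]
ut=tc2([(268,160),(540,222),(460,467),(195,412),(364,320)])
us=sc4([(255,60),(483,152),(380,310),(143,228),(315,174)])
f=lambda q,st,tt: np.r_[(proj(s,stage(q)[4])-us).ravel()*st,(proj(t,stage(q)[4])-ut).ravel()*tt]
for a,b in((1,1),(1,0),(0,1)):
    r_=least_squares(f,[550,-250,0,.4],args=(a,b)); print('reader',r_.x[:2].round(1),np.degrees(r_.x[2:]).round(2),'port',stage(r_.x)[0].round(1),'rms',np.sqrt((r_.fun**2).mean()).round(2))
print(proj(t,stage(r_.x)[4])-ut)
# cover
def cov(q,z=75):
    x,y,ps=q; X=np.array([np.cos(ps),np.sin(ps),0]);Y=np.array([-np.sin(ps),np.cos(ps),0]);C=np.array([x,y,0.])
    e=np.array([0,0,1])
    return [C+40*X+76*Y+75*e,C+40*X-76*Y+75*e,C-40*X-76*Y+75*e,C-40*X+76*Y+75*e,C+103*e]
vt=tc1([(357,57),(705,76),(692,262),(346,238),(517,154)])
vs=sc3([(283,92),(675,203),(524,314),(112,190),(390,105)])
g=lambda q,a,b:np.r_[(proj(s,cov(q))-vs).ravel()*a,(proj(t,cov(q))-vt).ravel()*b]
for a,b in((1,1),(1,0),(0,1)):
    r_=least_squares(g,[450,150,0],args=(a,b)); print('cover',r_.x[:2].round(1),np.degrees(r_.x[2]).round(2),'rms',np.sqrt((r_.fun**2).mean()).round(2))
for nm,uv in(('block',(339,169)),('timer',(375,165)),('smallcover',(214,232)),('cup',(302,128)),('vice handle',(170,232))): print(nm,onz(t,uv,20).round(0))
print('edge front',onz(t,(250,303),0))
E
python3 fit.py
```

```text
reader [ 601.5 -220.7] [-13.51  21.44] port [ 590.9 -218.1  111.9] rms 1.27
reader [ 590.8 -221.3] [-13.06  17.85] port [ 581.9 -219.2  112.6] rms 0.72
reader [ 604.  -220.8] [-13.28  22.06] port [ 593.  -218.2  111.8] rms 0.18
[[ 0.23278246  0.35979269]
 [-0.2457241  -0.2061509 ]
 [-0.35755319  0.22832041]
 [ 0.24652258 -0.04062995]
 [ 0.1240897  -0.33830069]]
cover [557.8 204.3] -4.42 rms 0.4
cover [556.  202.9] -4.48 rms 0.23
cover [558.1 204.5] -4.4 rms 0.25
block [683.  49.  20.]
timer [692. -45.  20.]
smallcover [523. 379.  20.]
cup [794. 145.  20.]
vice handle [525. 496.  20.]
edge front [334.61123593 290.05295829   0.        ]
```

Both fits agree. The cover is at (558,204) with yaw −4.4°, and the port is near (592,−218,112) with tilt about 21°. The cover sits on the stand's pins and the small decoy lies on the bench. I'm moving above the handle.

Request:
drive_tool(moves=[[[22, -22, 0], -5], [[48, -50, 0], -11], [[78, -82, 0], -17], [[110, -115, 0], -23.5], [[142, -148, 0], -30], [[174, -181, 0], -36.5], [[206, -215, 0], -43], [[236, -246, 0], -49]], fingers=60)

```text
time: 0.77
tool_pos: [440.3, 326.5, 252.9]
tcp_rot: [-180.0, 0.0, 109.3]
ft_force: [0.3, -0.0, -0.4]
finger_gap: 60.1
```

Request:
drive_tool(moves=[[[28, -29, 0], -6], [[54, -57, -8], -12], [[78, -82, -25], -17], [[93, -98, -45], -21], [[101, -106, -65], -23.5], [[103.5, -108.8, -80], -24], [[103.5, -108.8, -90], -24], [[103.5, -108.8, -93], -24]])

```text
time: 1.43
tool_pos: [541.6, 219.0, 157.5]
tcp_rot: [-179.8, 0.1, 85.6]
ft_force: [0.3, 0.2, -0.1]
finger_gap: 60.2
```

```bash
python3 - <<'E'
from h import *
s=snap('scene','scene1');t=snap('top','top1')
q=r.sense();print(q['time'],q['tool_pos'],q['tcp_rot'],q['ft_force'],q['finger_gap'])
cv2.imwrite('pics/c5.png',np.hstack([cv2.resize(s['pixels'][140:260,200:320,::-1],(400,400),interpolation=cv2.INTER_CUBIC),cv2.resize(t['pixels'][160:270,225:335,::-1],(400,400),interpolation=cv2.INTER_CUBIC)]))
E
```

```text
1.5333 [542.30022393 219.9060153  159.70276844] [-1.79916193e+02  2.26732134e-02  8.57024794e+01] [-0.1253797   0.42751673  1.06119433] 60.00265718334787
```

View pics/c5.png

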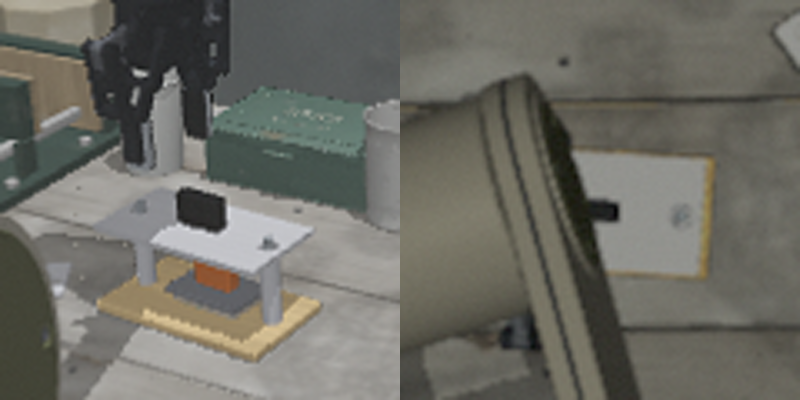

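The gripper hangs left and behind the handle, with the handle at about (200,210) in the left half of the crop. By measurement I still need about +16, −16 mm, then down to TCP z≈101.

Request:
drive_tool(moves=[[[8, -8, 0], 0], [[16, -16, 0], 0], [[16, -16, -10], 0], [[16, -16, -25], 0], [[16, -16, -40], 0], [[16, -16, -52], 0], [[16, -16, -58], 0], [[16, -16, -58], 0]])

```text
time: 2.2
tool_pos: [557.9, 203.2, 100.2]
tcp_rot: [-179.8, 0.1, 85.6]
ft_force: [-0.7, 0.2, 0.1]
finger_gap: 60.1
```

```bash
python3 - <<'E'
from h import *
s=snap('scene','scene2')
q=r.sense();print(q['time'],q['tool_pos'],q['tcp_rot'],q['ft_force'],q['finger_gap'])
cv2.imwrite('pics/c6.png',cv2.resize(s['pixels'][140:260,200:320,::-1],(600,600),interpolation=cv2.INTER_CUBIC))
E
```

```text
2.25 [558.52050619 203.39279236 101.44544896] [-1.79909984e+02  3.24102741e-02  8.56424437e+01] [-0.2618761  -0.82456858 -1.04742022] 59.78976612226002
```

View pics/c6.png

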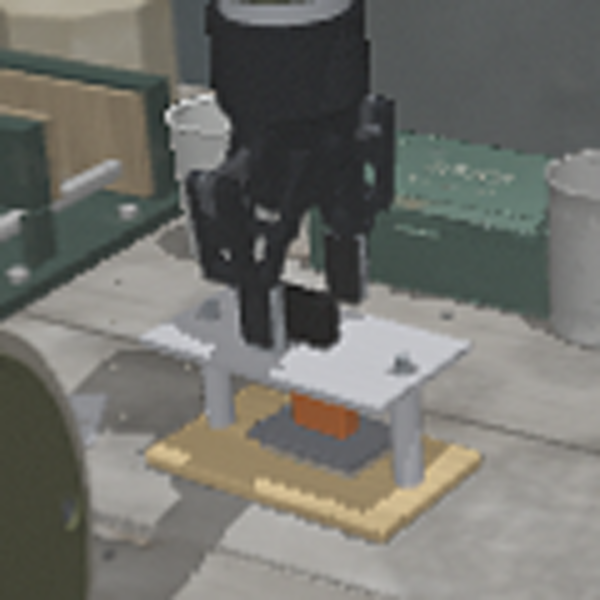

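The fingers straddle the black handle near (310,310) in the crop, with no contact force, so I'm closing.

Request:
drive_tool(moves=[[[0, 0, 0], 0], [[0, 0, 0], 0], [[0, 0, 0], 0], [[0, 0, 0], 0], [[0, 0, 0], 0], [[0, 0, 0], 0], [[0, 0, 0], 0], [[0, 0, 0], 0]], fingers=5, squeeze=40)

```text
time: 2.92
tool_pos: [559.6, 203.8, 103.2]
tcp_rot: [179.9, -0.0, 85.6]
ft_force: [-1.2, 0.7, 5.2]
finger_gap: 13.4
```

Request:
drive_tool(moves=[[[0, 0, 2], 0], [[0, 0, 6], 0], [[0, 0, 12], 0], [[0, 0, 20], 0], [[0, 0, 30], 0], [[0, 0, 40], 0], [[0, 0, 46], 0], [[0, 0, 48], 0]])

```text
time: 3.58
tool_pos: [560.2, 203.9, 152.7]
tcp_rot: [179.8, -0.1, 85.6]
ft_force: [0.2, -0.2, -1.2]
finger_gap: 12.7
```

```bash
python3 - <<'E'
from h import *
s=snap('scene','scene3')
q=r.sense();print(q['time'],q['tool_pos'],q['tcp_rot'],q['ft_force'],q['finger_gap'])
cv2.imwrite('pics/c7.png',cv2.resize(s['pixels'][120:260,200:340,::-1],(560,560),interpolation=cv2.INTER_CUBIC))
E
```

```text
3.6333 [559.97838493 203.82103838 152.24861962] [ 1.79851689e+02 -5.16653255e-02  8.56424860e+01] [-0.24609923  0.95364341 -1.14642368] 13.29884428898367
```

View pics/c7.png

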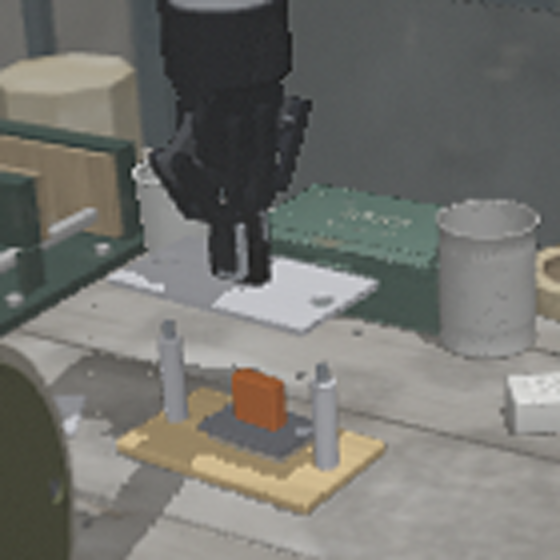

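The cover is lifted clear of the pins (left pin at (168,325), right at (323,370) in the crop) and is level, with the orange grip exposed. I'm carrying it to open bench at about (460,10).

Request:
drive_tool(moves=[[[-8, -15, 0], 0], [[-22, -42, 0], 0], [[-38, -74, 0], 0], [[-55, -107, 0], 0], [[-72, -140, 0], 0], [[-86, -167, 0], 0], [[-96, -187, -5], 0], [[-100, -194, -15], 0]])

```text
time: 4.3
tool_pos: [458.5, 7.2, 135.9]
tcp_rot: [179.9, 0.1, 85.5]
ft_force: [-0.7, -0.8, -1.3]
finger_gap: 13.4
```

Request:
drive_tool(moves=[[[0, 0, -15], 0], [[0, 0, -35], 0], [[0, 0, -55], 0], [[0, 0, -72], 0], [[0, 0, -85], 0], [[0, 0, -93], 0], [[0, 0, -97], 0], [[0, 0, -98], 0]])

```text
time: 4.97
tool_pos: [458.6, 9.9, 36.4]
tcp_rot: [-179.9, -0.0, 85.7]
ft_force: [-0.3, -0.4, -1.4]
finger_gap: 12.9
```

```bash
python3 - <<'E'
from h import *
s=snap('scene','scene4')
for i in range(3):
  q=r.sense();print(q['time'],q['tool_pos'],q['tcp_rot'],q['ft_force'],q['finger_gap'])
cv2.imwrite('pics/c8.png',cv2.resize(s['pixels'][150:320,280:450,::-1],(595,595),interpolation=cv2.INTER_CUBIC))
E
```

```text
5.0167 [459.00223461   9.77793649  37.04891384] [-1.79972361e+02 -4.21357830e-03  8.56528299e+01] [ 0.10029865  0.05128387 -0.0454305 ] 13.196921392996327
5.0167 [459.00223461   9.77793649  37.04891384] [-1.79972361e+02 -4.21357830e-03  8.56528299e+01] [ 0.10029865  0.05128387 -0.0454305 ] 13.196921392996327
5.0167 [459.00223461   9.77793649  37.04891384] [-1.79972361e+02 -4.21357830e-03  8.56528299e+01] [ 0.10029865  0.05128387 -0.0454305 ] 13.196921392996327
```

View pics/c8.png

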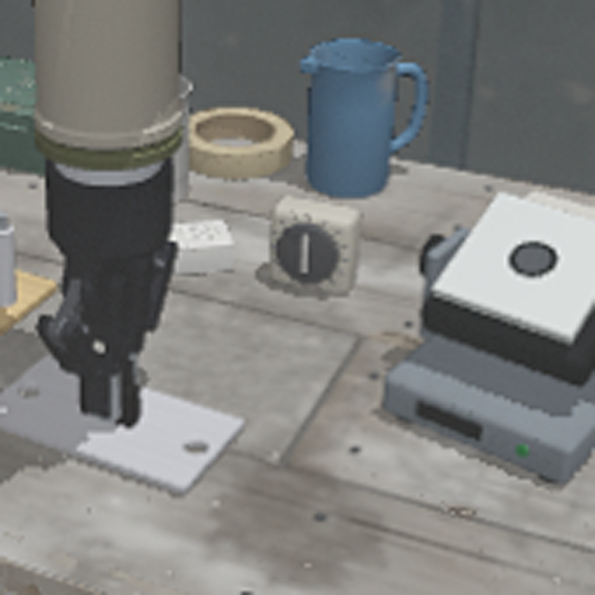

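The cover hangs level a few mm above open bench, with its holes at (28,392) and (195,447) in the crop and nothing under it. I'm lowering it gently.

Request:
drive_tool(moves=[[[0, 0, -1], 0], [[0, 0, -2], 0], [[0, 0, -3], 0], [[0, 0, -4], 0], [[0, 0, -4], 0], [[0, 0, -4], 0], [[0, 0, -4], 0], [[0, 0, -4], 0]])

```text
time: 5.68
tool_pos: [459.1, 9.5, 33.4]
tcp_rot: [180.0, 0.0, 85.6]
ft_force: [0.4, -0.4, -0.7]
finger_gap: 13.1
```

Request:
drive_tool(moves=[[[0, 0, -0.5], 0], [[0, 0, -1], 0], [[0, 0, -1.5], 0], [[0, 0, -2], 0], [[0, 0, -2], 0], [[0, 0, -2], 0], [[0, 0, -2], 0], [[0, 0, -2], 0]])

```text
time: 6.35
tool_pos: [459.1, 9.5, 33.2]
tcp_rot: [-180.0, 0.0, 85.7]
ft_force: [-13.9, 1.1, 25.4]
finger_gap: 13.4
```

The cover is on the bench, pressing at 25 N. I'm easing up 1.5 mm and letting go.

Request:
drive_tool(moves=[[[0, 0, 1.5], 0], [[0, 0, 1.5], 0], [[0, 0, 1.5], 0], [[0, 0, 1.5], 0], [[0, 0, 1.5], 0], [[0, 0, 1.5], 0], [[0, 0, 1.5], 0], [[0, 0, 1.5], 0]], fingers=50)

```text
time: 7.02
tool_pos: [459.0, 9.6, 32.7]
tcp_rot: [-180.0, -0.0, 85.6]
ft_force: [-0.6, -0.3, 0.0]
finger_gap: 49.8
```

Request:
drive_tool(moves=[[[0, 0, 5], 0], [[0, 0, 20], 0], [[0, 0, 45], 0], [[0, 0, 75], 0], [[0, 0, 105], 0], [[0, 0, 122], 0], [[0, 0, 130], 0], [[0, 0, 130], 0]])

```text
time: 7.68
tool_pos: [460.5, 9.5, 165.2]
tcp_rot: [179.7, 0.0, 85.6]
ft_force: [-0.4, -0.4, -0.6]
finger_gap: 49.8
```

```bash
python3 - <<'E'
from h import *
s=snap('scene','scene5');t=snap('top','top5')
q=r.sense();print(q['time'],q['tool_pos'],q['tcp_rot'],q['ft_force'],q['finger_gap'])
cv2.imwrite('pics/c9.png',np.hstack([cv2.resize(s['pixels'][180:270,200:290,::-1],(400,400),interpolation=cv2.INTER_CUBIC),cv2.resize(s['pixels'][220:310,270:360,::-1],(400,400),interpolation=cv2.INTER_CUBIC)]))
cv2.imwrite('pics/c10.png',cv2.resize(t['pixels'][180:260,235:395,::-1],(800,400),interpolation=cv2.INTER_CUBIC))
E
```

```text
7.7833 [458.65422761   9.58610989 161.96261441] [-1.79957843e+02 -2.61949212e-04  8.56382236e+01] [-0.05376501  0.86919495 -1.75998507] 50.172461131740874
```

View pics/c9.png

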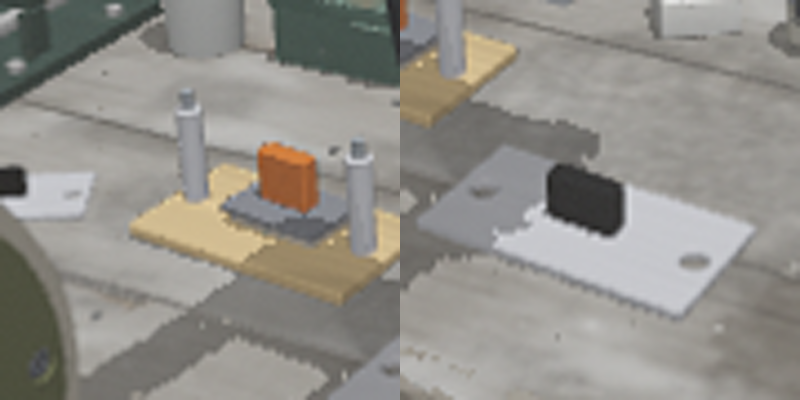

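View pics/c10.png

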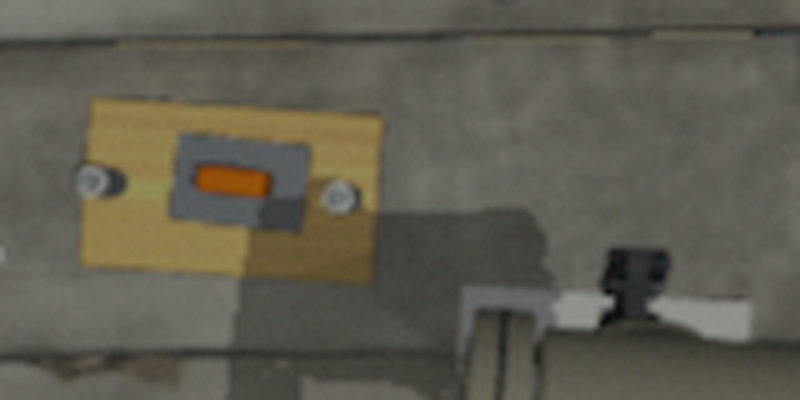

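The cover lies flat with its handle up (585,200 in the right crop). The sample sits on the base board with its orange grip at (233,180) in the top crop. Next I'm locating the sample.

```bash
python3 - <<'E'
from h import *
t=load('top5');s=load('scene5')
c=lambda p:np.array(p)/5+[235,180]-.4
C=[onz(t,c(p),23) for p in((178,133),(312,145),(302,232),(170,218))]
print(np.round(C,1)); C=np.array(C); print('plate ctr',C.mean(0))
for a,b in((0,1),(3,2)): d=C[a]-C[b];print('yaw',np.degrees(np.arctan2(-d[0],d[1])), np.linalg.norm(d))
for a,b in((0,3),(1,2)): d=C[a]-C[b];print('yaw',np.degrees(np.arctan2(d[1],d[0])), np.linalg.norm(d))
print('grip top',onz(t,c((233,180)),57))
print('post tops',onz(t,c((94,180)),82),onz(t,c((340,196)),82))
S=lambda p:np.array(p)/4.444+[200,180]-.4
print(tri(t,c((233,180)),s,S((288,152))))
# reader refine from scene5/top5
E
```

```text
[[588.6 230.7  23. ]
 [581.2 160.6  23. ]
 [536.  166.4  23. ]
 [544.3 235.3  23. ]]
plate ctr [562.5269786  198.24113441  23.        ]
yaw -6.0269801072719735 70.4375822330296
yaw -6.899772779554849 69.37693755158725
yaw -5.911308264391355 44.524846557721496
yaw -7.257143969130871 45.59204925383338
grip top [563.00486665 197.81661542  57.        ]
post tops [563.64194051 263.67993738  82.        ] [553.83013594 141.75161191  82.        ]
(array([562.94647465, 198.29208383,  54.55971016]), np.float64(0.38801726218028554))
```

Request:
drive_tool(moves=[[[10, 18, 0], 0], [[28, 50, 0], -1], [[46, 83, 0], -2], [[64, 116, 0], -2], [[82, 149, 0], -2], [[96, 174, 0], -2], [[103, 186, 0], -2], [[104.5, 188.5, 0], -2]])

```text
time: 8.45
tool_pos: [562.9, 200.2, 159.8]
tcp_rot: [-179.8, 0.0, 83.8]
ft_force: [1.2, -0.4, -0.8]
finger_gap: 50.1
```

Request:
drive_tool(moves=[[[0, 0, -15], 0], [[0, 0, -35], 0], [[0, 0, -55], 0], [[0, 0, -70], 0], [[0, 0, -78], 0], [[0, 0, -82], 0], [[0, 0, -82], 0], [[0, 0, -82], 0]])

```text
time: 9.12
tool_pos: [563.7, 197.8, 81.1]
tcp_rot: [180.0, -0.0, 83.6]
ft_force: [0.2, -0.6, 0.9]
finger_gap: 50.2
```

```bash
python3 - <<'E'
from h import *
s=snap('scene','scene6');t=snap('top','top6')
q=r.sense();print(q['time'],q['tool_pos'],q['tcp_rot'],q['ft_force'],q['finger_gap'])
cv2.imwrite('pics/c11.png',cv2.resize(s['pixels'][150:260,210:320,::-1],(550,550),interpolation=cv2.INTER_CUBIC))
cv2.imwrite('pics/c12.png',cv2.resize(t['pixels'][155:240,400:500,::-1],(700,595),interpolation=cv2.INTER_CUBIC))
E
```

```text
9.2167 [564.41791542 198.13131076  82.1030662 ] [ 1.79890218e+02 -3.92063244e-02  8.36319995e+01] [0.47981268 0.72861137 0.23252527] 50.201746516299835
```

View pics/c11.png

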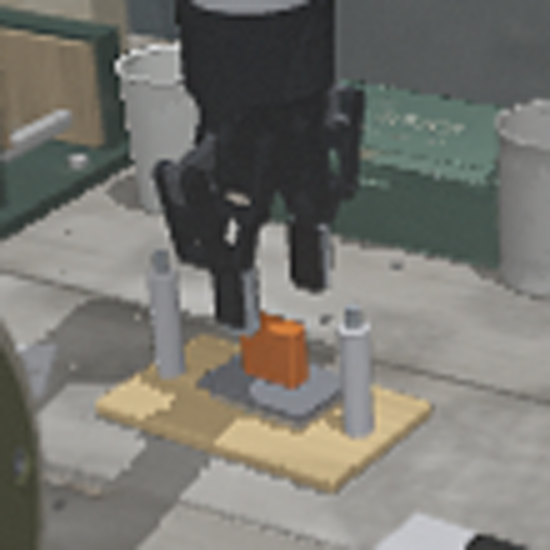

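The fingers straddle the orange grip (275,350 in the crop). I'm descending to TCP z≈55 and closing at 20 N, so the sample can pivot later.

Request:
drive_tool(moves=[[[0, 0, -5], 0], [[0, 0, -11], 0], [[0, 0, -17], 0], [[0, 0, -22], 0], [[0, 0, -25], 0], [[0, 0, -26], 0], [[0, 0, -26], 0], [[0, 0, -26], 0]])

```text
time: 9.88
tool_pos: [563.6, 198.1, 54.8]
tcp_rot: [180.0, 0.0, 83.6]
ft_force: [-0.1, -0.2, -0.2]
finger_gap: 49.8
```

Request:
drive_tool(moves=[[[0, 0, 0], 0], [[0, 0, 0], 0], [[0, 0, 0], 0], [[0, 0, 0], 0], [[0, 0, 0], 0], [[0, 0, 0], 0], [[0, 0, 0], 0], [[0, 0, 0], 0]], fingers=5, squeeze=20)

```text
time: 10.55
tool_pos: [563.7, 198.1, 55.1]
tcp_rot: [180.0, -0.0, 83.6]
ft_force: [-1.0, -0.7, 3.2]
finger_gap: 12.9
```

Request:
drive_tool(moves=[[[0, 0, 2], 0], [[0, 0, 8], 0], [[0, 0, 18], 0], [[0, 0, 30], 0], [[0, 0, 45], 0], [[0, 0, 60], 0], [[0, 0, 72], 0], [[0, 0, 80], 0]])

```text
time: 11.22
tool_pos: [564.6, 198.4, 137.8]
tcp_rot: [179.8, -0.1, 83.6]
ft_force: [0.6, 0.2, -0.8]
finger_gap: 13.6
```

```bash
python3 - <<'E'
from h import *
s=snap('scene','scene7');t=snap('top','top7')
q=r.sense();print(q['time'],q['tool_pos'],q['tcp_rot'],q['ft_force'],q['finger_gap'])
cv2.imwrite('pics/c13.png',cv2.resize(s['pixels'][130:250,210:330,::-1],(590,590),interpolation=cv2.INTER_CUBIC))
cv2.imwrite('pics/c12.png',cv2.resize(t['pixels'][155:240,400:500,::-1],(700,595),interpolation=cv2.INTER_CUBIC))
E
```

```text
11.3167 [564.9714781  198.43559389 137.51708299] [ 1.79776725e+02 -8.28593288e-02  8.36405997e+01] [ 0.35493141 -0.06302642 -1.49737654] 13.331820301641498
```

View pics/c13.png

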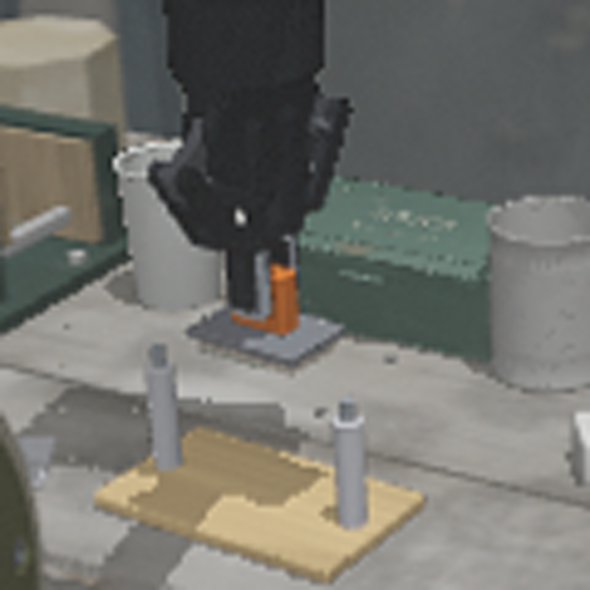

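View pics/c12.png

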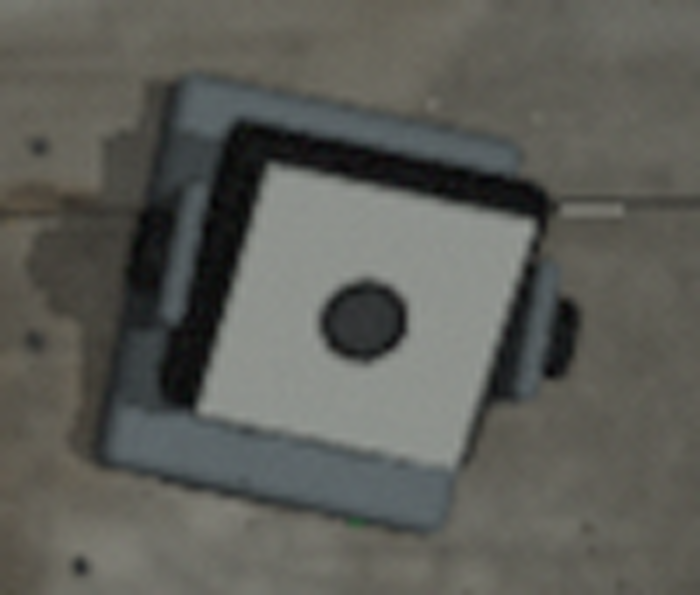

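The sample hangs level in the gripper, with its plate at (265,338) in the crop, clear of the stand. I'm refining the port pose with a joint fit anchored on where the arm actually gripped.

```bash
cat > fit2.py <<'E'
import io,contextlib
with contextlib.redirect_stdout(io.StringIO()):
    from fit import *
def pert(s,d):
    s2=dict(s); s2['xyz']=np.array(s['xyz'])+d[:3]
    R=Rn.from_rotvec(np.radians(d[3:]))*Rn.from_matrix(camR(s)); s2['orientation']=R.as_matrix(); return s2
def F(q):
    rd=q[:4];cv=q[4:7];ds=q[7:13];dt=q[13:19]
    s2,t2=pert(s,ds),pert(t,dt)
    return np.r_[(proj(s2,stage(rd)[4])-us).ravel()/.4,(proj(t2,stage(rd)[4])-ut).ravel()/.4,
      (proj(s2,cov(cv))-vs).ravel()/.4,(proj(t2,cov(cv))-vt).ravel()/.4,
      ds[:3]/2,dt[:3]/2,ds[3:]/.3,dt[3:]/.3,(cv[0]-559.7)/1]
o=least_squares(F,np.r_[592,-219,-.23,.37,559,204,-.077,np.zeros(12)])
x=o.x; C=np.linalg.inv(o.jac.T@o.jac)
print(x[:2],np.degrees(x[2:4]),x[4:6],np.degrees(x[6]));print('sd',np.sqrt(np.diag(C))[:4]*[1,1,57.3,57.3])
P,X,Y,n,_=stage(x[:4]);print('port',P,'n',n,'X',X)
print(x[7:])
rs=F(x); print('px rms s',np.sqrt((rs[:10]**2).mean())*.4,'t',np.sqrt((rs[10:20]**2).mean())*.4)
h=45-3-5  # pivot above face guess
for a,hh in((20,None),(0,None)):
    pass
E
python3 fit2.py
```

```text
[ 604.5854054  -222.58427739] [-13.26141877  19.74633686] [559.75892596 201.71357971] -4.265358670369901
sd [2.1170956  3.0938882  0.38216825 0.72314337]
port [ 594.719992   -220.25920565  112.23592853] n [-0.32884711  0.07750239  0.94119762] X [ 0.91609923 -0.21590544  0.33785654]
[-0.48244741  0.11347305  1.47813131 -0.52168551 -0.36378444  0.08769828
  0.24664762 -0.1133701  -1.64325346 -0.12690533 -0.07534607  0.03249687]
px rms s 0.9600967973505447 t 0.31339096776323294
```

Request:
drive_tool(moves=[[[0, -6, 15], 3], [[0, -22, 35], 9], [[2, -46, 52], 15], [[4, -74, 64], 21.5], [[7, -104, 68], 28], [[9, -134, 68], 34.5], [[11, -164, 68], 41], [[13, -194, 68], 47]])

```text
time: 11.98
tool_pos: [576.0, 2.7, 202.0]
tcp_rot: [-180.0, -0.0, 131.0]
ft_force: [0.3, -0.8, -1.0]
finger_gap: 13.2
```

Request:
drive_tool(moves=[[[2, -30, 0], 6], [[4, -60, 0], 12], [[7, -90, 0], 18], [[10, -120, 0], 24], [[13, -150, 0], 29], [[15, -176, 0], 33], [[16, -190, 0], 35], [[16, -195, 0], 36]])

```text
time: 12.65
tool_pos: [591.9, -193.4, 201.6]
tcp_rot: [-180.0, -0.1, 166.6]
ft_force: [0.1, -0.1, -1.2]
finger_gap: 13.5
```

```bash
python3 - <<'E'
from h import *
s=snap('scene','scene8');t=snap('top','top8')
q=r.sense();print(q['time'],q['tool_pos'],q['tcp_rot'],q['ft_force'],q['finger_gap'],q['joint_pos'])
cv2.imwrite('pics/c14.png',np.hstack([cv2.resize(s['pixels'][130:290,360:520,::-1],(400,400),interpolation=cv2.INTER_CUBIC),cv2.resize(t['pixels'][140:240,400:500,::-1],(400,400),interpolation=cv2.INTER_CUBIC)]))
E
```

```text
12.75 [ 592.01194126 -191.43873535  201.78795763] [ 1.79977671e+02 -8.86694876e-02  1.66534168e+02] [ 0.637087    0.79191255 -0.98587778] 13.398018155510542 [-2.26441697e+01  1.25378068e+01  8.50156500e+01  7.96706168e-03
  8.25376391e+01 -9.91793614e+01]
```

View pics/c14.png

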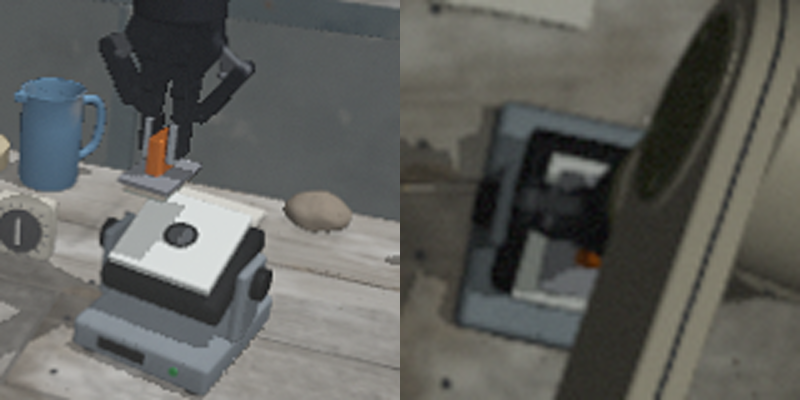

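The sample hangs level above the stage, with its plate at (160,180) in the left crop and the port at (180,235). I'm moving to the pre-contact point upslope of the port.

Request:
drive_tool(moves=[[[0, -8, 0], 0], [[1, -18, 0], 0], [[3, -25, -4], 0], [[3, -27, -10], 0], [[3, -27, -16], 0], [[3, -27, -20], 0], [[3, -27, -22], 0], [[3, -27, -22], 0]])

```text
time: 13.42
tool_pos: [595.0, -217.3, 179.5]
tcp_rot: [180.0, -0.1, 166.7]
ft_force: [-0.4, -0.2, -0.8]
finger_gap: 13.5
```

```bash
python3 - <<'E'
from h import *
s=snap('scene','scene9')
q=r.sense();print(q['time'],q['tool_pos'],q['tcp_rot'],q['ft_force'],q['finger_gap'])
cv2.imwrite('pics/c15.png',cv2.resize(s['pixels'][170:270,385:485,::-1],(590,590),interpolation=cv2.INTER_CUBIC))
E
```

```text
13.4667 [ 595.29133332 -217.44735227  180.19369497] [ 1.79984487e+02 -5.78904038e-02  1.66661951e+02] [-0.7598624  -0.75358908 -1.27739752] 13.186422901443175
```

View pics/c15.png

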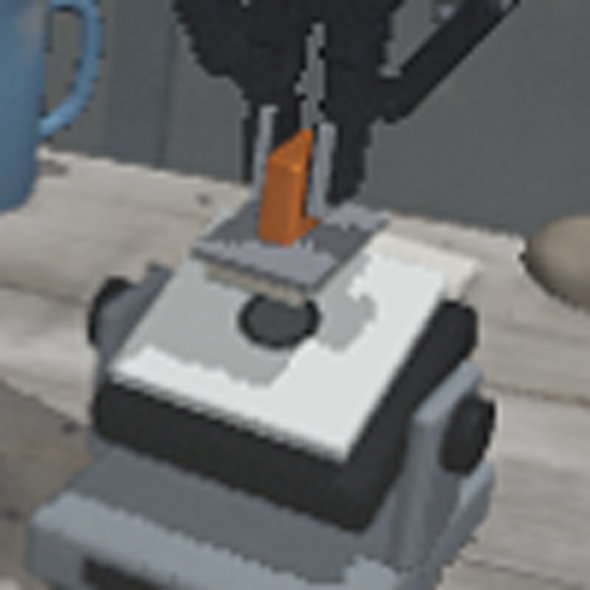

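The sample is just above the stage, upslope of the port (280,320 in the crop). I'm lowering it so the upslope tile edge touches first.

Request:
drive_tool(moves=[[[1, -1, -2], 0], [[2, -2, -4], 0], [[2, -2, -6], 0], [[2, -2, -7], 0], [[2, -2, -8], 0], [[2, -2, -8], 0], [[2, -2, -8], 0], [[2, -2, -8], 0]])

```text
time: 14.13
tool_pos: [597.6, -219.9, 172.9]
tcp_rot: [180.0, 0.0, 166.6]
ft_force: [0.2, -0.5, -2.1]
finger_gap: 13.6
```

Request:
drive_tool(moves=[[[0, 0, -1], 0], [[0, 0, -2], 0], [[0, 0, -3], 0], [[0, 0, -3], 0], [[0, 0, -3], 0], [[0, 0, -3], 0], [[0, 0, -3], 0], [[0, 0, -3], 0]])

```text
time: 14.8
tool_pos: [597.7, -220.0, 170.0]
tcp_rot: [-180.0, 0.0, 166.6]
ft_force: [1.0, -0.9, 2.6]
finger_gap: 13.4
```

First touch came at TCP z=170, as predicted. Now I'm dragging downslope while pressing so the sample pivots in the grip, in small steps.

Request:
drive_tool(moves=[[[-1, 0.2, -1], 0], [[-2, 0.5, -1.8], 0], [[-3, 0.7, -2.6], 0], [[-4, 1, -3.5], 0], [[-5, 1.2, -4.4], 0], [[-6, 1.4, -5.3], 0], [[-6, 1.4, -5.3], 0], [[-6, 1.4, -5.3], 0]])

```text
time: 15.47
tool_pos: [591.5, -218.5, 164.6]
tcp_rot: [-180.0, 0.0, 166.6]
ft_force: [1.3, -0.4, 5.4]
finger_gap: 13.5
```

```bash
python3 - <<'E'
from h import *
s=snap('scene','scene10')
q=r.sense();print(q['time'],q['tool_pos'],q['tcp_rot'],q['ft_force'],q['finger_gap'],q['wrist_torque'])
cv2.imwrite('pics/c16.png',cv2.resize(s['pixels'][170:270,385:485,::-1],(590,590),interpolation=cv2.INTER_CUBIC))
E
```

```text
15.5167 [ 591.47256332 -218.55183836  164.60514179] [-1.79998060e+02  5.31429035e-03  1.66638116e+02] [0.12980369 0.07376949 4.70216451] 13.477807599722828 [-0.03703836 -0.28292524 -0.04435008]
```

View pics/c16.png

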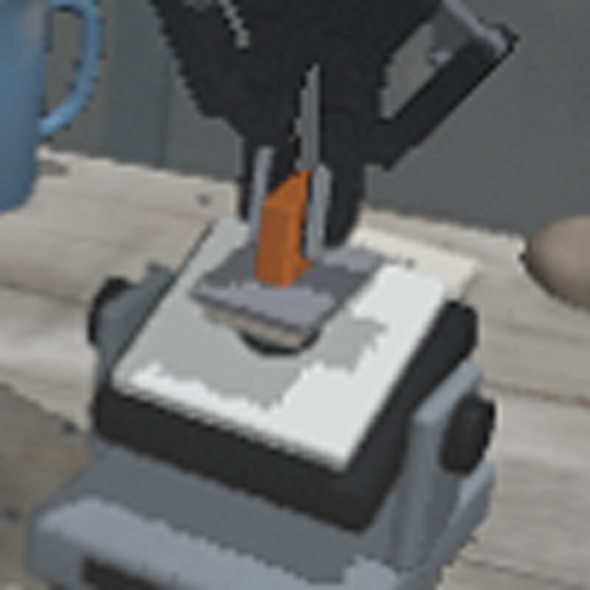

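It's pivoting as intended: the lower edge is still open at (255,335), and the force is about 6 N. Continuing.

Request:
drive_tool(moves=[[[-1, 0.2, -1], 0], [[-2, 0.4, -2], 0], [[-3, 0.6, -3], 0], [[-4, 0.9, -4], 0], [[-4.5, 1, -5], 0], [[-4.5, 1, -5], 0], [[-4.5, 1, -5], 0], [[-4.5, 1, -5], 0]])

```text
time: 16.18
tool_pos: [587.5, -217.8, 160.3]
tcp_rot: [-180.0, 0.1, 166.6]
ft_force: [1.1, 0.6, 8.0]
finger_gap: 13.4
```

```bash
python3 - <<'E'
from h import *
s=snap('scene','scene11')
q=r.sense();print(q['time'],q['tool_pos'],q['tcp_rot'],q['ft_force'],q['finger_gap'],q['wrist_torque'])
cv2.imwrite('pics/c17.png',cv2.resize(s['pixels'][170:270,385:485,::-1],(590,590),interpolation=cv2.INTER_CUBIC))
E
```

```text
16.2333 [ 587.50899309 -217.72293927  160.34407895] [-1.79983655e+02  9.06409452e-02  1.66641481e+02] [ 1.48883083 -0.20369983  7.0598736 ] 13.440873909061953 [-0.09660073 -0.50797257  0.00832028]
```

View pics/c17.png

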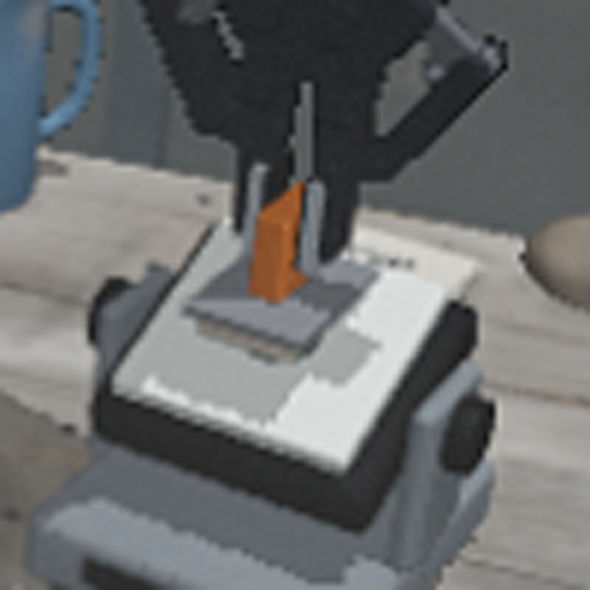

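Request:
drive_tool(moves=[[[-1, 0.2, -1], 0], [[-1.8, 0.3, -2], 0], [[-2.4, 0.5, -3], 0], [[-3, 0.6, -4], 0], [[-3, 0.6, -4], 0], [[-3, 0.6, -4], 0], [[-3, 0.6, -4], 0], [[-3, 0.6, -4], 0]])

```text
time: 16.9
tool_pos: [584.4, -217.2, 156.6]
tcp_rot: [-180.0, 0.1, 166.6]
ft_force: [-0.3, 0.3, 9.0]
finger_gap: 13.7
```

```bash
python3 - <<'E'
from h import *
s=snap('scene','scene12')
q=r.sense();print(q['time'],q['tool_pos'],q['tcp_rot'],q['ft_force'],q['finger_gap'],q['wrist_torque'])
cv2.imwrite('pics/c18.png',cv2.resize(s['pixels'][170:270,385:485,::-1],(590,590),interpolation=cv2.INTER_CUBIC))
E
```

```text
16.95 [ 584.38107524 -217.17600539  156.59726559] [-1.79978447e+02  7.87273158e-02  1.66639770e+02] [-0.38943498  0.70976767  9.52090047] 13.435855700208265 [-0.02265212 -0.17317627 -0.03142413]
```

View pics/c18.png

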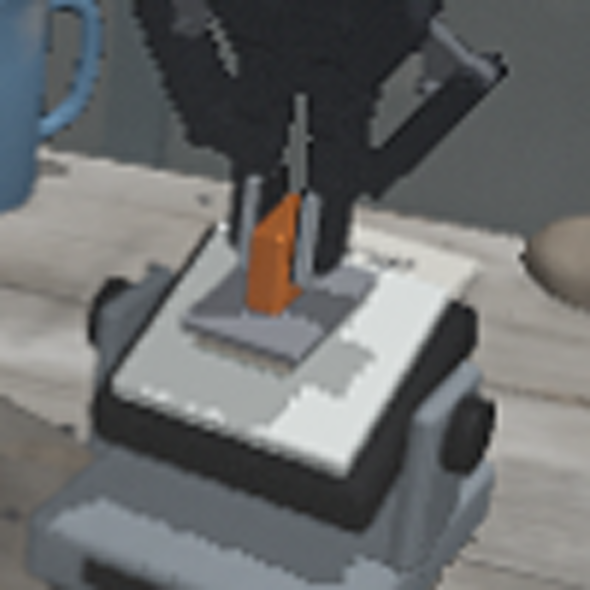

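The sample is close to the stage slope, and the force is 9.5 N. I'm quantifying the tilt from this image before pressing further.

```bash
python3 - <<'E'
from h import *
a=load('scene9')['pixels'];b=load('scene12')['pixels']
f=lambda p:cv2.resize(p[205:265,395:475,::-1],(800,600),interpolation=cv2.INTER_CUBIC)
cv2.imwrite('pics/c19.png',f(b)); cv2.imwrite('pics/c20.png',f(load('scene0')['pixels']))
E
```

```text
(no output)
```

View pics/c19.png

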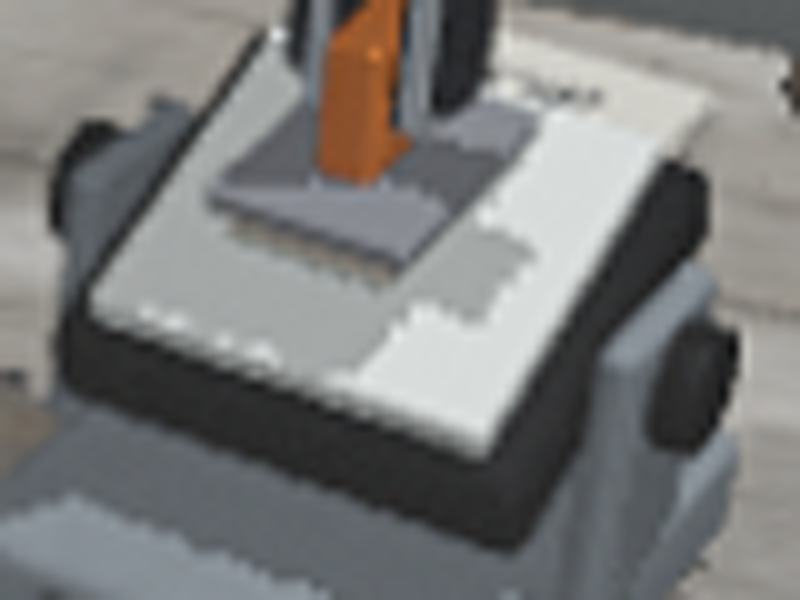

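View pics/c20.png

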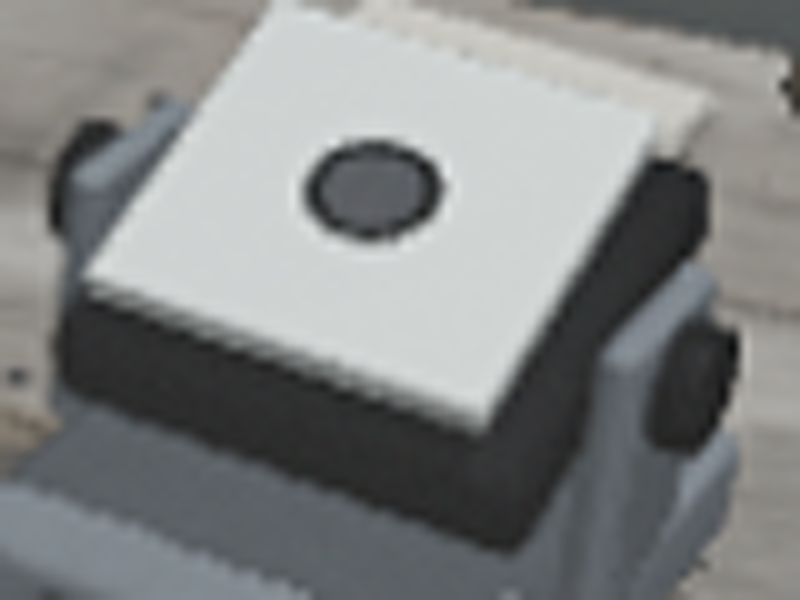

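```bash
cat > sf.py <<'E'
import io,contextlib
with contextlib.redirect_stdout(io.StringIO()):
    from fit import *
import sys
def plate(q,yaw):
    # q: x,y,z of plate-top centre, tilt
    P,X,Y,n,_=stage([0,0,yaw,q[3]]); C=np.array(q[:3])
    return [C-35*X+23*Y, C-35*X-23*Y, C+35*X-23*Y]
def run(s,uv,z0,x0):
    for yaw in (-10,-13.3,-16):
        o=least_squares(lambda q:np.r_[(proj(s,plate([q[0],q[1],z0+q[3],q[2]],np.radians(yaw)))-uv).ravel(),q[3]/8],[*x0,.2,0])
        J=o.jac;sd=np.sqrt(np.diag(np.linalg.inv(J.T@J)))*.4
        print(yaw,o.x[:2].round(1),'tilt',np.degrees(o.x[2]).round(1),'+-',np.degrees(sd[2]).round(1),'dz',o.x[3].round(1),'cost',o.cost.round(2))
if __name__=='__main__':
    k=lambda p:np.array(p)/10+[395,205]-.45
    run(load('scene12'),k([(212,193),(398,268),(537,118)]),125,(588,-217))
    k9=lambda p:np.array(p)/5.9+[385,170]-.42
    print('level check'); run(load('scene9'),k9([(193,248),(325,290),(388,215)]),148,(595,-217))
    # stage in scene12 
    S0=load('scene0'); S=load('scene12')
    for S_,pts in((S0,[(275,0),(655,125),(485,425),(88,280)]),(S,[(655,150),(485,452),(92,310)])):
        pp=k(pts); idx=[0,1,2,3] if len(pts)==4 else [1,2,3]
        def f(q):
            P,X,Y,n,c=stage(np.r_[q[0],q[1],np.radians(-13.3),q[2]])
            return (proj(S_,np.array(c)[idx]-q[3]*n)-pp).ravel()
        o=least_squares(lambda q:np.r_[f(q),(q[3])/ (0.01 if S_ is S0 else 99), (q[2]-.31)/ (9 if S_ is S0 else .001),(q[0]-590.8)/(99 if S_ is S0 else .5)],[591,-221,.31,0])
        print(o.x,o.cost)
E
python3 sf.py
```

```text
-10 [ 581.9 -217.2] tilt 2.7 +- 1.0 dz -1.6 cost 1.77
-13.3 [ 586.9 -217.3] tilt 4.1 +- 1.0 dz -3.9 cost 1.05
-16 [ 591.2 -217.3] tilt 5.4 +- 1.1 dz -5.8 cost 1.74
level check
-10 [ 584.8 -219.7] tilt -1.1 +- 1.0 dz 1.5 cost 0.74
-13.3 [ 591.1 -219.7] tilt 0.1 +- 1.0 dz -1.2 cost 2.36
-16 [ 596.5 -219.6] tilt 1.3 +- 1.0 dz -3.5 cost 5.04
[ 5.94911515e+02 -2.21269361e+02  3.81210351e-01  9.28611514e-06] 1.009810881673349
[ 5.90810764e+02 -2.21468788e+02  3.10040262e-01  9.05638251e+00] 2.4508864077204677
```

By the image fit the sample has only pivoted about 4°, and the stage has bottomed out, so the grip holds tighter than the spring. I'm trying one modest extra push with downslope drag.

Request:
drive_tool(moves=[[[-0.5, 0.1, -0.4], 0], [[-1, 0.2, -0.8], 0], [[-1.5, 0.3, -1.2], 0], [[-1.8, 0.4, -1.4], 0], [[-1.8, 0.4, -1.4], 0], [[-1.8, 0.4, -1.4], 0], [[-1.8, 0.4, -1.4], 0], [[-1.8, 0.4, -1.4], 0]])

```text
time: 17.62
tool_pos: [582.8, -216.8, 155.2]
tcp_rot: [-180.0, 0.1, 166.6]
ft_force: [0.8, 0.5, 8.3]
finger_gap: 13.3
```

```bash
python3 - <<'E'
from h import *
q=r.sense();print(q['time'],q['tool_pos'],q['tcp_rot'],q['ft_force'],q['finger_gap'],q['wrist_torque'])
E
```

```text
17.6167 [ 582.84869584 -216.81741814  155.16923073] [-1.79976092e+02  1.13386988e-01  1.66641152e+02] [0.80328318 0.48621202 8.30475649] 13.293264988069733 [-0.09580873 -0.47630021  0.04111517]
```

The force didn't rise, so it is pivoting or still compliant. Continuing.

Request:
drive_tool(moves=[[[-0.3, 0.1, -0.5], 0], [[-0.6, 0.1, -1], 0], [[-0.9, 0.2, -1.5], 0], [[-1.2, 0.3, -2], 0], [[-1.2, 0.3, -2.5], 0], [[-1.2, 0.3, -2.5], 0], [[-1.2, 0.3, -2.5], 0], [[-1.2, 0.3, -2.5], 0]])

```text
time: 18.28
tool_pos: [581.2, -216.4, 153.0]
tcp_rot: [-180.0, 0.1, 166.6]
ft_force: [-2.5, 1.3, 12.3]
finger_gap: 13.3
```

```bash
python3 - <<'E'
from h import *
s=snap('scene','scene13')
q=r.sense();print(q['time'],q['tool_pos'],q['tcp_rot'],q['ft_force'],q['finger_gap'],q['wrist_torque'])
cv2.imwrite('pics/c21.png',cv2.resize(s['pixels'][205:265,395:475,::-1],(800,600),interpolation=cv2.INTER_CUBIC))
E
```

```text
18.3333 [ 581.23972247 -216.41737829  152.98656284] [-1.79979241e+02  5.98983358e-02  1.66640931e+02] [-2.95180455  1.26004627 12.28399527] 13.439959282846138 [ 0.10077339  0.14144446 -0.05865197]
```

View pics/c21.png

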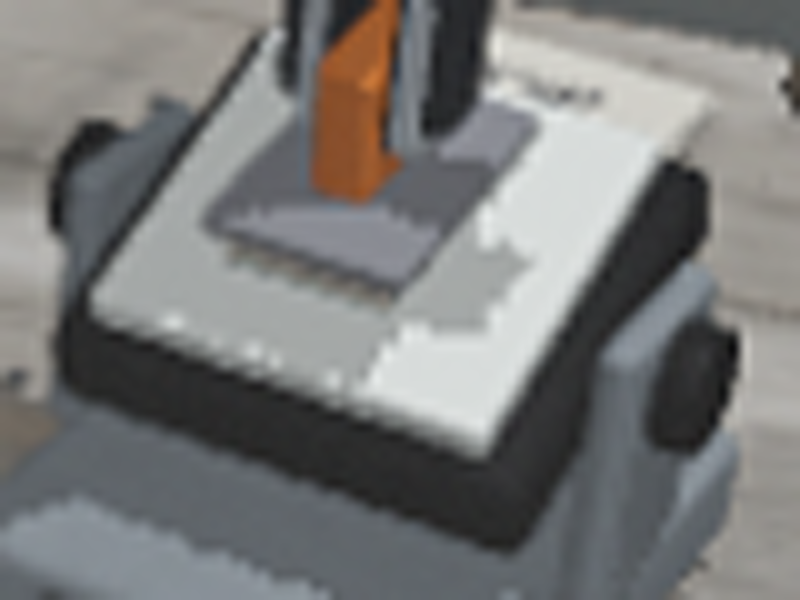

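It is pivoting now: the rear corner is fixed at (540,120) and the front has dropped to (400,290). The head is unmoved, with 12.6 N along the normal. Continuing in small steps.

Request:
drive_tool(moves=[[[-0.3, 0.1, -0.4], 0], [[-0.6, 0.1, -0.8], 0], [[-0.8, 0.2, -1.2], 0], [[-1, 0.2, -1.6], 0], [[-1, 0.2, -2], 0], [[-1, 0.2, -2], 0], [[-1, 0.2, -2], 0], [[-1, 0.2, -2], 0]])

```text
time: 19.0
tool_pos: [579.9, -216.2, 151.0]
tcp_rot: [-180.0, 0.0, 166.6]
ft_force: [-5.1, 2.0, 12.6]
finger_gap: 14.0
```

```bash
cat > look.py <<'E'
import sys
from h import *
n=sys.argv[1]
s=snap('scene','scene'+n)
q=r.sense();print(q['time'],q['tool_pos'],q['tcp_rot'].round(2),q['ft_force'],q['finger_gap'],q['wrist_torque'])
cv2.imwrite(f'pics/L{n}.png',cv2.resize(s['pixels'][205:265,395:475,::-1],(800,600),interpolation=cv2.INTER_CUBIC))
E
python3 look.py 14; python3 - <<'E'
from sf import *
k=lambda p:np.array(p)/10+[395,205]-.45
run(load('scene13'),k([(207,220),(400,290),(540,122)]),120,(586,-216))
E
```

```text
19.05 [ 579.90766613 -216.15675675  151.0114766 ] [-1.7998e+02  2.0000e-02  1.6664e+02] [-4.4063393   2.40284972 13.03895436] 13.685920520594511 [0.17186253 0.46525204 0.0435213 ]
-10 [ 581.9 -217.7] tilt 6.8 +- 1.1 dz -0.0 cost 0.93
-13.3 [ 586.9 -217.7] tilt 8.4 +- 1.1 dz -2.2 cost 0.27
-16 [ 591.2 -217.7] tilt 9.9 +- 1.1 dz -4.2 cost 0.99
```

View pics/L14.png

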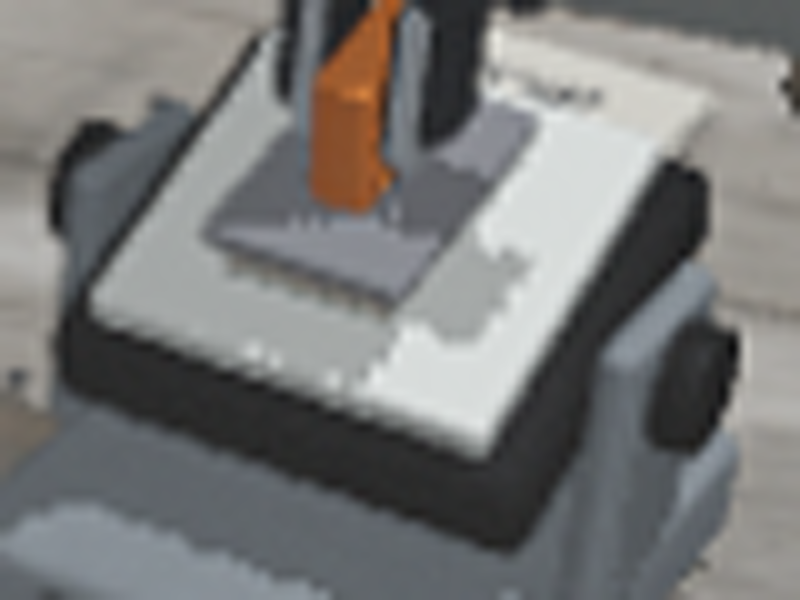

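About 11° so far, with the force steady at 14 N while it slips in the grip. Continuing the arc about the fixed upper edge.

Request:
drive_tool(moves=[[[-0.4, 0.1, -0.6], 0], [[-0.8, 0.2, -1.2], 0], [[-1.2, 0.3, -1.8], 0], [[-1.5, 0.3, -2.3], 0], [[-1.8, 0.4, -2.8], 0], [[-1.8, 0.4, -2.8], 0], [[-1.8, 0.4, -2.8], 0], [[-1.8, 0.4, -2.8], 0]])

```text
time: 19.72
tool_pos: [578.1, -215.7, 148.1]
tcp_rot: [-180.0, 0.0, 166.6]
ft_force: [-4.5, 1.0, 13.1]
finger_gap: 13.6
```

```bash
python3 look.py 15
```

```text
19.7667 [ 578.09330798 -215.71570777  148.05793433] [-1.7998e+02  1.0000e-02  1.6664e+02] [-4.74990536  1.02980823 13.13965443] 13.575516108729982 [0.18263395 0.33562516 0.0202118 ]
```

View pics/L15.png

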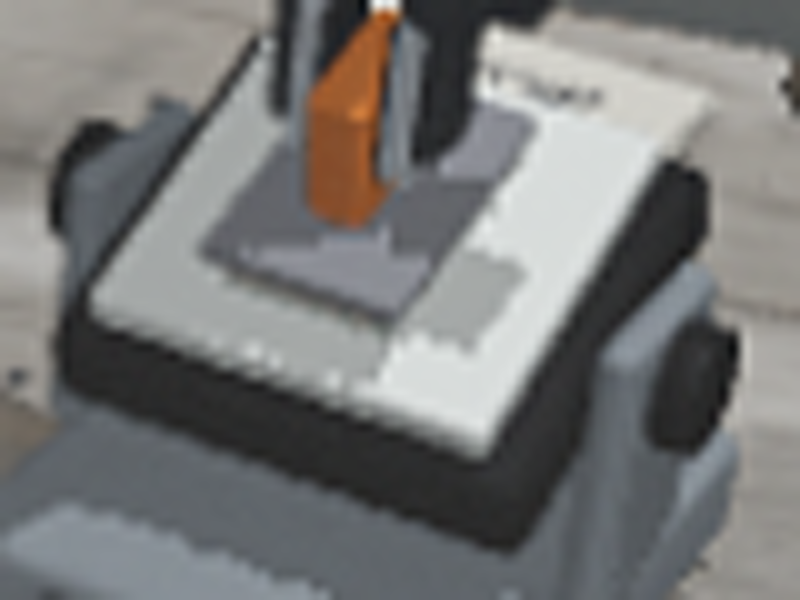

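Request:
drive_tool(moves=[[[-0.4, 0.1, -0.6], 0], [[-0.8, 0.2, -1.2], 0], [[-1.2, 0.3, -1.8], 0], [[-1.5, 0.3, -2.3], 0], [[-1.8, 0.4, -2.8], 0], [[-1.8, 0.4, -2.8], 0], [[-1.8, 0.4, -2.8], 0], [[-1.8, 0.4, -2.8], 0]])

```text
time: 20.43
tool_pos: [576.4, -215.3, 145.1]
tcp_rot: [-180.0, 0.0, 166.6]
ft_force: [-3.7, 0.7, 11.6]
finger_gap: 13.3
```

```bash
python3 look.py 16; python3 - <<'E'
from sf import *
k=lambda p:np.array(p)/10+[395,205]-.45
run(load('scene15'),k([(202,250),(388,322),(537,125)]),120,(586,-216))
E
```

```text
20.4833 [ 576.37902991 -215.3142682   145.10692814] [-1.7999e+02  2.0000e-02  1.6664e+02] [-3.33920754  1.8555214  11.42020336] 12.980768396960976 [0.08190922 0.21104392 0.03187871]
-10 [ 575.2 -217.7] tilt 12.6 +- 1.2 dz -0.7 cost 1.79
-13.3 [ 580.  -217.8] tilt 14.4 +- 1.2 dz -2.8 cost 0.68
-16 [ 584.1 -217.8] tilt 16.2 +- 1.2 dz -4.7 cost 0.92
```

View pics/L16.png

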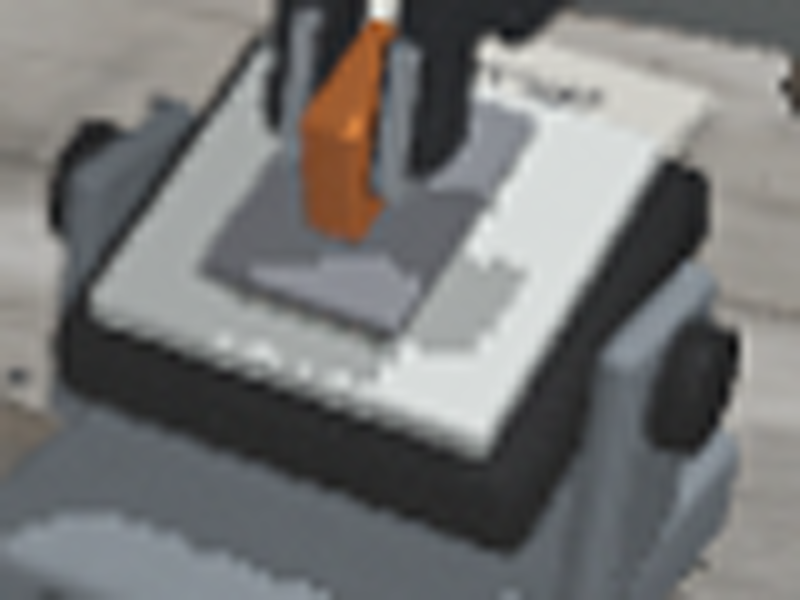

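About 17–18°, and the front edge is almost down. Smaller steps now, watching for the force rise that marks flush contact.

Request:
drive_tool(moves=[[[-0.3, 0.1, -0.4], 0], [[-0.6, 0.1, -0.8], 0], [[-0.8, 0.2, -1.2], 0], [[-1, 0.2, -1.6], 0], [[-1, 0.2, -1.6], 0], [[-1, 0.2, -1.6], 0], [[-1, 0.2, -1.6], 0], [[-1, 0.2, -1.6], 0]])

```text
time: 21.15
tool_pos: [575.5, -215.1, 143.5]
tcp_rot: [-180.0, 0.0, 166.6]
ft_force: [-3.4, 1.5, 12.0]
finger_gap: 13.4
```

```bash
python3 look.py 17; python3 - <<'E'
from sf import *
k=lambda p:np.array(p)/10+[395,205]-.45
run(load('scene16'),k([(200,269),(397,336),(537,130)]),118,(582,-216))
E
```

```text
21.2 [ 575.49369189 -215.08417049  143.48664346] [-1.7999e+02  3.0000e-02  1.6664e+02] [-3.4671251   1.66417102 10.47278102] 13.128074471737262 [0.14649064 0.07158249 0.03659095]
-10 [ 573.4 -218.8] tilt 14.9 +- 1.2 dz -0.1 cost 0.5
-13.3 [ 578.3 -218.8] tilt 17.0 +- 1.2 dz -2.4 cost 0.24
-16 [ 582.6 -218.8] tilt 19.0 +- 1.3 dz -4.3 cost 1.13
```

View pics/L17.png

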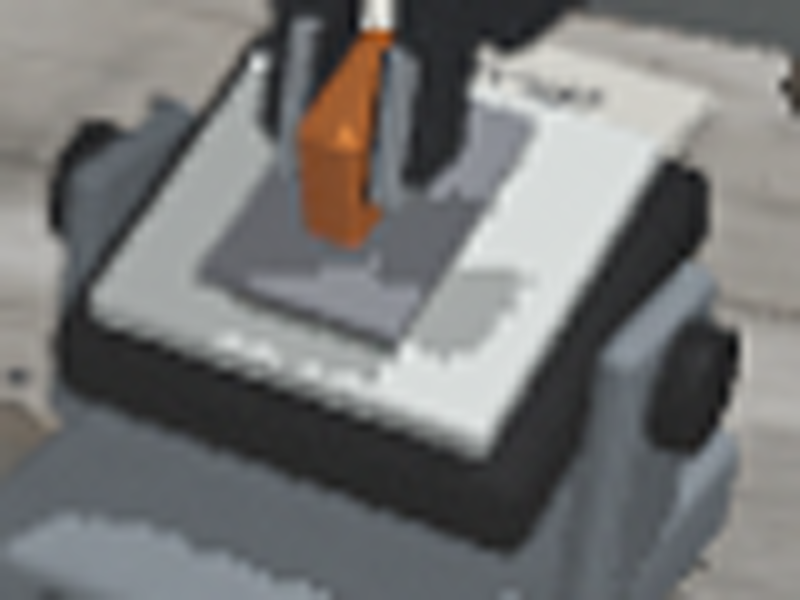

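Request:
drive_tool(moves=[[[-0.2, 0, -0.4], 0], [[-0.4, 0.1, -0.8], 0], [[-0.6, 0.1, -1.1], 0], [[-0.6, 0.1, -1.4], 0], [[-0.6, 0.1, -1.4], 0], [[-0.6, 0.1, -1.4], 0], [[-0.6, 0.1, -1.4], 0], [[-0.6, 0.1, -1.4], 0]])

```text
time: 21.87
tool_pos: [575.3, -215.1, 143.0]
tcp_rot: [-180.0, 0.1, 166.6]
ft_force: [-4.0, 2.8, 14.8]
finger_gap: 13.2
```

```bash
python3 look.py 18
```

```text
21.9167 [ 575.23468503 -215.05360053  142.99377536] [-1.7998e+02  9.0000e-02  1.6664e+02] [-4.88351138  1.53171953 16.28642897] 13.744955646916727 [ 0.26101718  0.29250129 -0.01999236]
```

View pics/L18.png

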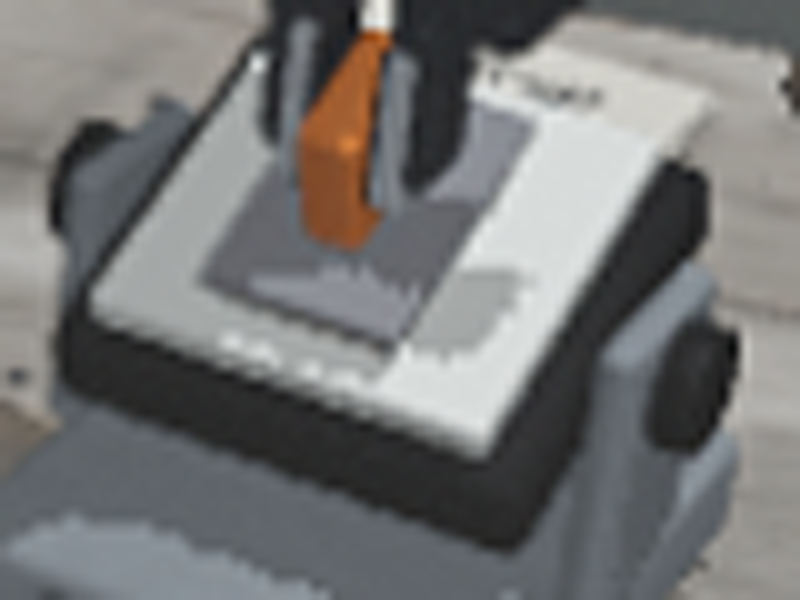

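The force rose to 17 N and motion stalled, so the tile is flush against the bottomed stage. It sits about 9–10 mm downslope of the port. I'm computing the centring offset in the stage frame.

```bash
cat > off.py <<'E'
import io,contextlib
with contextlib.redirect_stdout(io.StringIO()):
    from fit import *
k=lambda p:np.array(p)/10+[395,205]-.45
S0=load('scene0')
pts=k([(275,0),(655,125),(485,428),(88,278),(373,190)])
st=least_squares(lambda q:(proj(S0,stage(q)[4])-pts).ravel(),[591,-221,-.23,.31])
print('stage',st.x[:2],np.degrees(st.x[2:]),'rms',np.sqrt((st.fun**2).mean()))
def off(name,uv,d=8,label=''):
    S=load(name)
    for base,nm in((st.x,'scene'),(np.array([604.6,-222.6,np.radians(-13.26),np.radians(19.7)]),'joint')):
        P,X,Y,n,_=stage(base)
        def f(q):
            C=P+q[0]*X+q[1]*Y+(13-d)*n
            c,s_=np.cos(q[2]),np.sin(q[2]); x2=c*X+s_*Y; y2=-s_*X+c*Y
            # extra tilt q[3] about Y
            x3=np.cos(q[3])*x2-np.sin(q[3])*n
            return (proj(S,[C-35*x3+23*y2,C-35*x3-23*y2,C+35*x3-23*y2])-uv).ravel()
        for ft in(0,1):
            o=least_squares(lambda q:np.r_[f(q),q[2]/.03,(0 if ft else q[3]/.001)],[0,0,0,0])
            print(nm,'X %.1f Y %.1f yaw %.1f dtilt %.1f'%(*o.x[:2],*np.degrees(o.x[2:])),'rms',np.sqrt((f(o.x)**2).mean()).round(2))
if __name__=='__main__':
    off('scene18',k([(200,283),(393,352),(538,130)]))
E
python3 off.py
```

```text
stage [ 595.68527597 -220.96938591] [-12.76798209  21.70958786] rms 0.5693804207474676
scene X -5.7 Y -1.9 yaw -0.3 dtilt 0.0 rms 0.29
scene X -6.0 Y -2.0 yaw -0.1 dtilt 1.3 rms 0.26
joint X -13.5 Y -1.5 yaw 0.1 dtilt -0.0 rms 0.25
joint X -13.3 Y -1.4 yaw -0.0 dtilt -1.1 rms 0.21
```

In the image the tile lies about 6 mm downslope of centre and within 2 mm sideways. The arm's kinematics says up to 10 mm. I'm lifting along the normal, moving 7 mm upslope and setting it back down, short of the full press.

Request:
drive_tool(moves=[[[-1.4, 0.3, 3.7], 0], [[-2.8, 0.6, 7.5], 0], [[-4.1, 1, 11.2], 0], [[-2, 0.5, 12], 0], [[2.3, -0.5, 13.7], 0], [[2.3, -0.5, 13.7], 0], [[3.8, -0.9, 9.5], 0], [[5.2, -1.2, 5.8], 0]])

```text
time: 22.58
tool_pos: [580.4, -216.3, 146.7]
tcp_rot: [-180.0, 0.0, 166.6]
ft_force: [-2.0, 0.9, 6.4]
finger_gap: 13.6
```

```bash
python3 look.py 19
```

```text
22.6333 [ 580.46160373 -216.25333407  146.04880135] [-1.8000e+02  2.0000e-02  1.6664e+02] [-0.44496136 -0.50483634  6.90020345] 13.111735602911649 [-0.01168592 -0.27076999 -0.0105513 ]
```

View pics/L19.png

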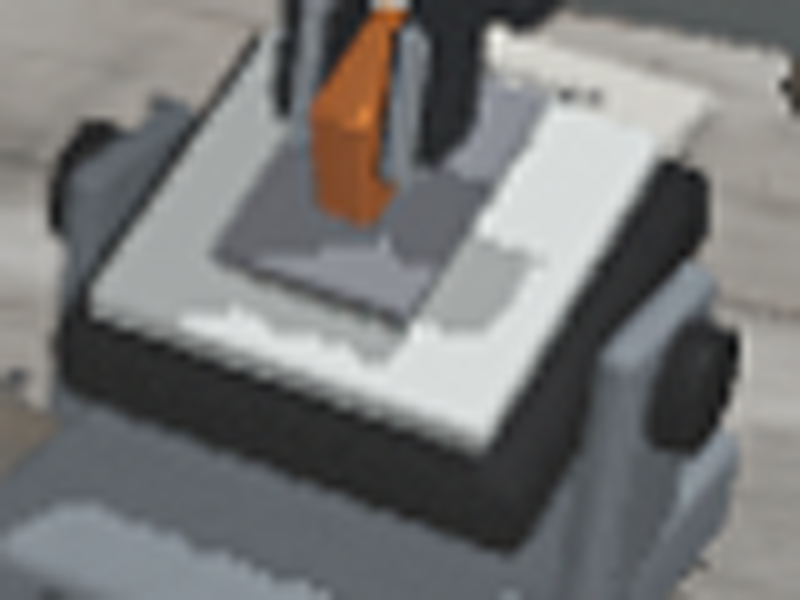

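The tile is re-landed upslope, with the stage partly in at about 7 N. I'm pressing to the stop briefly to seat it flush.

Request:
drive_tool(moves=[[[0.2, 0, -0.6], 0], [[0.4, -0.1, -1.2], 0], [[0.6, -0.1, -1.8], 0], [[0.8, -0.2, -2.4], 0], [[1, -0.2, -2.9], 0], [[1, -0.2, -2.9], 0], [[1, -0.2, -2.9], 0], [[1, -0.2, -2.9], 0]])

```text
time: 23.3
tool_pos: [580.9, -216.4, 145.3]
tcp_rot: [-180.0, -0.0, 166.6]
ft_force: [-10.0, 4.1, 14.6]
finger_gap: 13.5
```

```bash
python3 look.py 20; python3 - <<'E'
from off import *
off('scene19',k([(215,257),(403,328),(553,98)]),6)
E
```

```text
23.35 [ 580.87457589 -216.36406013  145.33910113] [-1.7999e+02 -2.0000e-02  1.6664e+02] [-8.72285136  2.19229894 14.7091486 ] 13.3665368289933 [0.4780505  1.12372941 0.00276449]
stage [ 595.68527597 -220.96938591] [-12.76798209  21.70958786] rms 0.5693804207474676
scene X 0.7 Y -2.0 yaw -0.3 dtilt -0.0 rms 0.4
scene X 0.9 Y -1.9 yaw -0.5 dtilt -1.1 rms 0.37
joint X -6.9 Y -1.5 yaw 0.1 dtilt -0.0 rms 0.54
joint X -6.2 Y -1.2 yaw -0.4 dtilt -3.6 rms 0.32
```

View pics/L20.png

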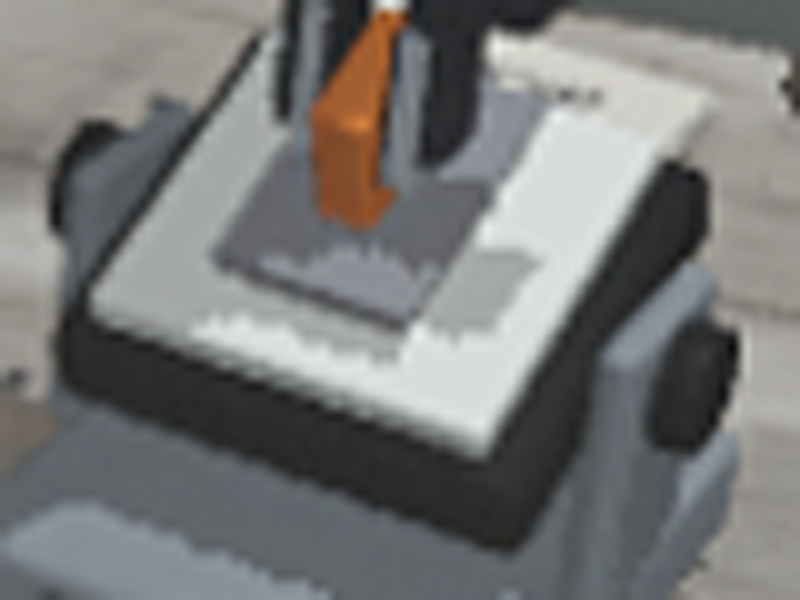

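The tile is centred to about 1–3 mm by both measures. It carries 17 N normal without slipping, where it pivoted at 12 N before, so it is flush. A tangential load remains (about 3.6 N downslope), so I'm easing that with a small downslope move while still at the stop.

Request:
drive_tool(moves=[[[-0.5, 0.1, -0.2], 0], [[-1, 0.2, -0.4], 0], [[-1.5, 0.3, -0.6], 0], [[-2, 0.5, -0.7], 0], [[-2, 0.5, -0.7], 0], [[-2, 0.5, -0.7], 0], [[-2, 0.5, -0.7], 0], [[-2, 0.5, -0.7], 0]])

```text
time: 24.02
tool_pos: [580.6, -216.3, 145.3]
tcp_rot: [-180.0, 0.2, 166.6]
ft_force: [-0.2, 1.0, 11.7]
finger_gap: 13.8
```

```bash
python3 look.py 21
```

```text
24.0667 [ 580.61963059 -216.2688075   145.2856879 ] [-179.97    0.23  166.65] [-0.70888605  1.0044733  11.57157011] 13.510371470911926 [ 0.23228068 -0.21000476 -0.0043035 ]
```

Request:
drive_tool(moves=[[[0.5, -0.1, -0.3], 0], [[1, -0.2, -0.5], 0], [[1.1, -0.2, -0.7], 0], [[1.1, -0.2, -0.7], 0], [[1.1, -0.2, -0.7], 0], [[1.1, -0.2, -0.7], 0], [[1.1, -0.2, -0.7], 0], [[1.1, -0.2, -0.7], 0]])

```text
time: 24.73
tool_pos: [580.8, -216.3, 145.2]
tcp_rot: [-180.0, 0.1, 166.6]
ft_force: [-8.9, 3.6, 18.9]
finger_gap: 13.3
```

```bash
python3 look.py 22
```

```text
24.7833 [ 580.80494326 -216.32874777  145.21560078] [-1.7997e+02  1.2000e-01  1.6664e+02] [-9.06432601  3.59754858 19.70466348] 13.345209393767103 [ 0.50862083  1.07366465 -0.00324391]
```

View pics/L22.png

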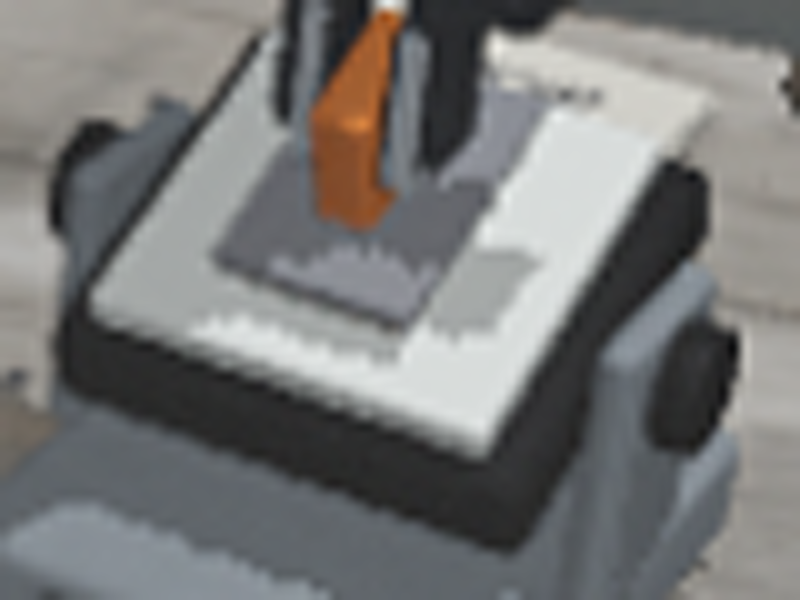

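It is fully seated: 22 N normal with no further motion, and the head edge in the picture is unmoved. I'm backing off to a gentle press of about 8 N.

Request:
drive_tool(moves=[[[-0.4, 0.1, 0.7], 0], [[-0.8, 0.2, 1.4], 0], [[-1.2, 0.3, 2], 0], [[-1.6, 0.4, 2.6], 0], [[-1.6, 0.4, 2.6], 0], [[-1.6, 0.4, 2.6], 0], [[-1.6, 0.4, 2.6], 0], [[-1.6, 0.4, 2.6], 0]])

```text
time: 25.45
tool_pos: [580.1, -216.1, 146.5]
tcp_rot: [-180.0, 0.2, 166.6]
ft_force: [2.1, 0.0, 7.6]
finger_gap: 13.5
```

```bash
python3 look.py 23; python3 - <<'E'
from off import *
off('scene22',k([(215,260),(404,330),(550,100)]),8)
from h import *
t=snap('top','top23'); s=load('scene23')
cv2.imwrite('pics/T23.png',cv2.resize(t['pixels'][140:240,290:500,::-1],(798,380),interpolation=cv2.INTER_CUBIC))
E
```

```text
25.5 [ 580.1101212  -216.11521076  146.55036298] [-179.97    0.23  166.65] [1.13408318 0.87025861 7.47721291] 13.395096273000132 [-0.13741952 -0.57253818  0.00281576]
stage [ 595.68527597 -220.96938591] [-12.76798209  21.70958786] rms 0.5693804207474676
scene X 1.6 Y -1.3 yaw -0.1 dtilt -0.0 rms 0.37
scene X 1.9 Y -1.2 yaw -0.3 dtilt -1.2 rms 0.33
joint X -5.9 Y -0.7 yaw 0.3 dtilt -0.0 rms 0.52
joint X -5.2 Y -0.4 yaw -0.2 dtilt -3.7 rms 0.28
```

View pics/L23.png

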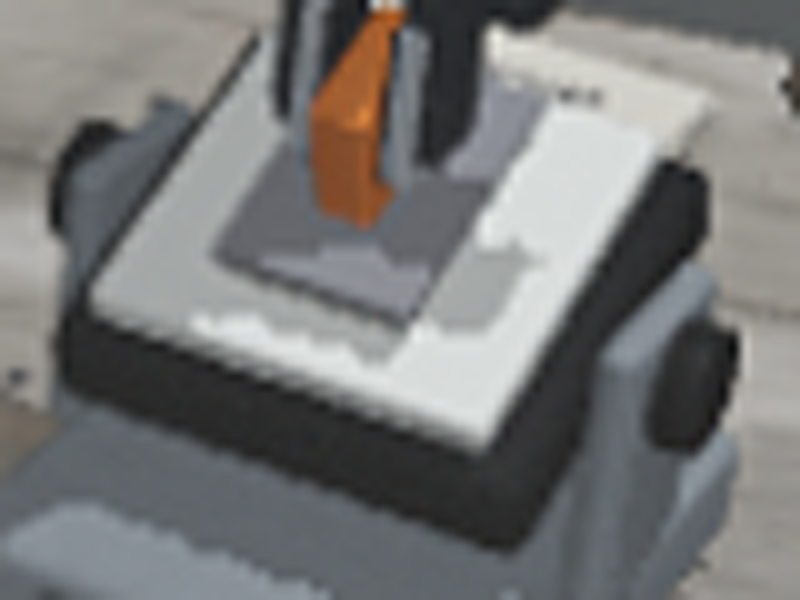

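View pics/scene23.png

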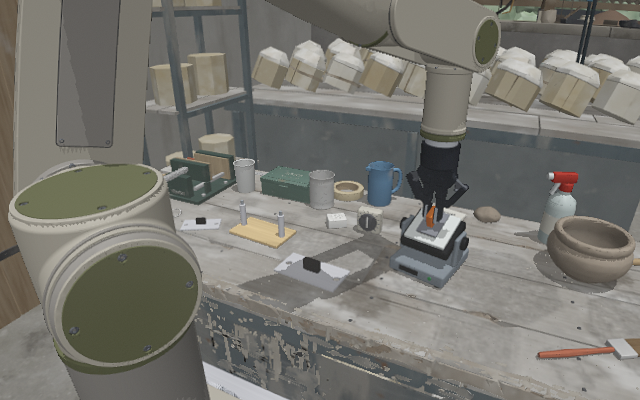

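View pics/T23.png

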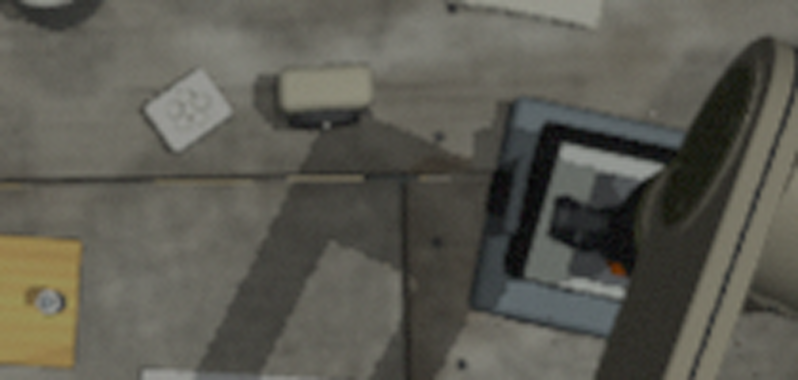

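The full view shows the cover flat at (310,270), with the block (337,220) and timer (369,220) where they were at the start. In the top view the plate's rear margin is about 11 mm, which is what centred would give. A 3.4 N tangential load remains, so I'm trimming it and adding slightly more press.

Request:
drive_tool(moves=[[[0.4, -0.1, -0.1], 0], [[0.8, -0.2, -0.2], 0], [[1, -0.2, -0.3], 0], [[1, -0.2, -0.3], 0], [[1, -0.2, -0.3], 0], [[1, -0.2, -0.3], 0], [[1, -0.2, -0.3], 0], [[1, -0.2, -0.3], 0]])

```text
time: 26.22
tool_pos: [580.5, -216.2, 145.8]
tcp_rot: [-180.0, 0.1, 166.6]
ft_force: [-0.8, 0.3, 7.7]
finger_gap: 13.4
```

```bash
python3 look.py 24;python3 - <<'E'
from h import *
t=snap('top','top24')
cv2.imwrite('pics/T24.png',cv2.resize(t['pixels'][160:225,410:475,::-1],(590,590),interpolation=cv2.INTER_CUBIC))
q=r.sense();print(q['ft_force'],q['qd'].round(2),q['tool_pos'])
E
```

```text
26.2667 [ 580.49312289 -216.21983633  145.84132372] [-1.7998e+02  1.4000e-01  1.6664e+02] [-0.29189634  0.74223074  6.49909202] 13.571181164421745 [-0.00808811 -0.20383708 -0.01906369]
[-0.51090586 -0.12257796  7.896412  ] [ 0.    0.02  0.01 -0.09  0.06 -0.05] [ 580.48091559 -216.25033384  145.86383366]
```

View pics/L24.png

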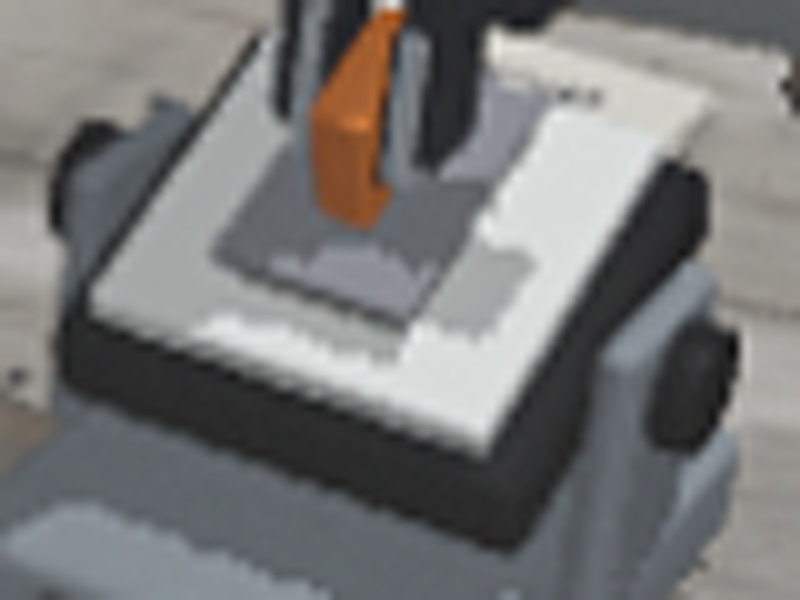

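View pics/T24.png

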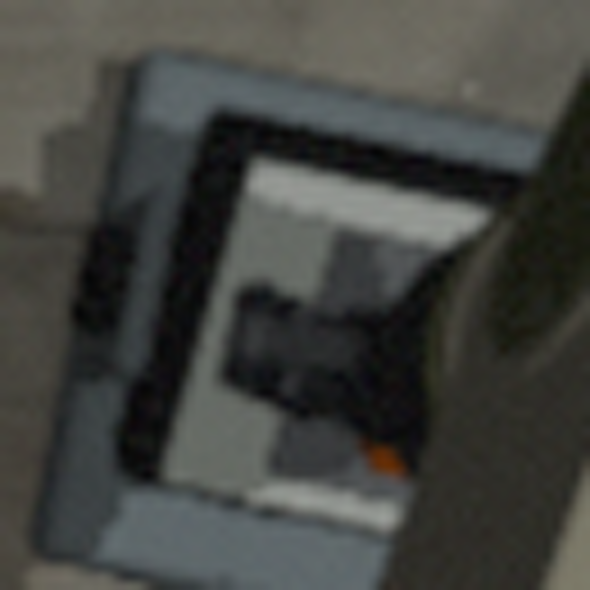

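From above, the plate's front and rear margins on the stage are equal (44 px each) and the sideways offset is about 2 mm. The normal force is a steady 7 N, tangential about 2 N, and the arm is at rest. I'm handing in.

```bash
python3 - <<'E'
from h import *
print(r.hand_in()); q=r.sense(); print(q['time'],q['ft_force'],q['tool_pos'])
E
```

```text
the job is handed in; nothing more can be done
None
the job is handed in; nothing more can be done
```

I handed the job in at about 26 s, with the sample still gripped and pressed on the stage; the robot gave no verdict.

**What I did:** I lifted the larger cover off the pins and laid it flat on the bench at about (459, 10), let go. I took the sample by its orange grip at 20 N. The moves can only turn the tool about the vertical, so I tilted the sample by pivoting it in the jaws against the stage. I then lifted it, moved it 7 mm upslope and pressed it down again.

**Last checks:**
- **Seating:** the sample took 22 N without moving further, after pivoting at 12 N earlier. I then eased off to about 7 N, which by the spring figures is roughly 6 mm of stage travel.
- **Centring:** in the final top view the front and rear margins on the stage are equal, and the tile is about 2 mm off sideways.
- **Other things:** the cover looks flat and untouched. The reader's head, the block and the timer show no movement in the pictures.

**Less certain:**
- **Angle:** the image fits put the sample within about 1.3° of the stage, against a limit of 2.9°, but with ±1.2° uncertainty. That tilt comes mainly from the contact behaviour.
- **Port position:** the estimates disagreed by several mm along the slope. The scene camera gave about +1 to +2 mm, the arm's position about −3 mm, and a joint camera fit −5 to −7 mm. I went with the scene and top views.
- **Side load:** about 2 N of force along the stage remained at the end.

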